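Load flasks into the heated shaker, cover and clamp

ROBOT

A 6-joint arm with a two-finger parallel gripper is mounted at the origin on the work surface. World frame = base frame: x ahead of the robot, y to its left, z up, the work surface at z = 0. Lengths are in m, angles in rad, forces in N, time in s.
With the tool pointing down it reaches from about 0.375 to 0.975 m from the base axis. Payload 3.8 kg.
Tool frame: the origin (TCP) lies at the very end of the fingers, on their centre line; the grasp point (between the pads) lies bot.hold_point_z behind it (bot.hold_point_z is the distance from the TCP to the grasp point, in m); z points along the fingers, y is the line along which they close (so a half turn about z gives the same grasp; the last joint's range is limited). The gripper opens to 85 mm and grips with 20 to 120 N. Pads are 22 mm wide; open, the fingers measure 114 mm over their backs; the gripper's body (76 mm by 85 mm) begins 54 mm behind the grasp point. The pads swing forward as they close: fully open they stand 13 mm farther back than shut.
Start: joints at [-1.177, 0.264, 1.604, -0, 1.274, -0.037], TCP at [0.282, -0.613, 0.231] pointing down, gripper open.
Joint ranges: [-2.63, 2.63], [-0.94, 2.18], [0.31, 2.57], [-1.31, 4.45], [0, 2.66], [-2.55, 2.55]. Speed limits (rad/s): [2.57, 2.57, 3.14, 3.14, 3.14, 3.14].

INTERFACE

Orientations are given as a rotation vector (axis times angle).
In Python, from workcell import bot gives the robot as it stands.
- The arm moves only by the shell command python3 jog.py 'ROWS' [OPENING] [FORCE]. ROWS is a JSON list of rows, 1 to 5 of them, each written [[dx, dy, dz], turn]: dx, dy, dz in m, then a turn about the tool's z in rad; each row shifts and turns the commanded pose from where the row before left it, along the tool's axes as they then stand; what a row does not reach is not made up. A row lasts 1/8 s, in which the tool goes at most 0.0625 m and 0.188 rad, less where a joint would pass 70% of its speed; a pose out of reach is approached as far as the arm can. OPENING is the opening from 0.0 (shut) to 1.0 (fully open), set as the command begins (- or left out keeps the last). The fingers move at their own pace and stop on an object; FORCE is the grip in N (left out, the last holds). Time passes only in rows, so rows that do not move let the fingers close. It prints the time, the measured TCP pose, the force, the opening and the grip force at its end. Input that does not fit is refused with a message, and nothing moves.
- bot.read_state(): the state, without advancing time (a new reading comes with each control period).
- bot.read_camera(name): name is "scene" or "side" or "wrist"; returns the picture (480x640x3 uint8, red, green, blue); there is no depth.
- bot.camera_info(name): a dict with "intrinsics" (3x3 intrinsics, pixels), "k1" (the pictures are not rectified: a ray, as slopes to the right and down, at radius r is drawn at 1 + k1 r^2 times it, then the intrinsics apply), "extrinsics" (4x4, takes a point from camera to world coordinates). Camera axes: x right, y down, z forward; pixel columns grow to the right and rows downward; lengths in m; the calibration is good to about 2 mm. A picture is of the moment at which its call begins: read the wrist's pose just before it. camera_info takes no time and is no camera call; for the wrist camera it gives the pose at the moment of the call.
- bot.finish_job(): hands the job in; it is judged then, once.
The state is a dict: "time": time; "q": joint angles; "joint_vel": joint speeds; "joint_torque": joint torques, N m; "tool_pos": TCP position; "tcp_rot": TCP orientation; "wrist_force": force on the tool from outside, world axes, zero at the start; "torque": the same for the moment, N m; "width": opening from 0.0 (shut) to 1.0 (fully open); "grip_force": force on a finger pad.
Only numpy, scipy, OpenCV 4.12 (cv2) and the standard library are available. Lean on these libraries where they do the work, as an engineer would, in place of code of your own. Each camera call takes 0.05 s, during which the arm holds its last target. There are 200 camera calls.

TASK

Load the shaker: stand every amber flask from the bench upright in a bowl of its own size on the heated shaker, fully down. When all are in, put the clear cover over them so that it sits flat on the deck all round, then swing both clamp levers fully closed over the cover's rim. Leave the other things on the bench where they stand.

Things in the scene. Friction and masses are not known exactly. Their poses are not given: they have to be found in the camera images.
- shaker: heated bench shaker, fixed: cream housing, x -180 to 155, y -130 to 130 mm about its origin, flat deck 72 mm above the bench. Origin on the bench under the middle of the six bowls; x points from control face to back, y to the left clamp. A steel rib 10 mm high, 222 by 146 mm outside, rings the bowls and locates the cover. Clamp pivots stand on the deck at x 0, y 112 (left) and y -112 mm (right)
- cover: clear box cover with white edges, 0.38 kg: 240 (x) by 164 (y) mm, 106 high, walls 4, white rim 12 wide and 5 thick round its foot. Origin: middle of its underside. Black bar handle 12 thick, 96 long, along its y axis, 136 mm above the origin (30 above its top). Home: origin above the shaker's, at deck height, x along the shaker's x either way; inside measures 232 by 156, so 5 mm play about the rib
- large_flask1: large amber flask, may be absent, 0.15 kg: ball body 64 mm across, centre 33 mm above the origin; flat foot 26 mm; neck 24 mm; white stopper 28 mm across from 79 to 91 mm (top) above the origin, to hold it by. Bottom-heavy: rights itself on a flat bench. Origin: middle of its foot; z up the neck
- large_flask2: large amber flask, may be absent, 0.15 kg: ball body 64 mm across, centre 33 mm above the origin; flat foot 26 mm; neck 24 mm; white stopper 28 mm across from 79 to 91 mm (top) above the origin, to hold it by. Bottom-heavy: rights itself on a flat bench. Origin: middle of its foot; z up the neck
- large_flask3: large amber flask, may be absent, 0.15 kg: ball body 64 mm across, centre 33 mm above the origin; flat foot 26 mm; neck 24 mm; white stopper 28 mm across from 79 to 91 mm (top) above the origin, to hold it by. Bottom-heavy: rights itself on a flat bench. Origin: middle of its foot; z up the neck
- small_flask1: small amber flask, may be absent, 0.10 kg: ball body 52 mm across, centre 27 mm above the origin; flat foot 22 mm; neck 20 mm; white stopper 24 mm across from 65 to 77 mm (top) above the origin, to hold it by. Bottom-heavy: rights itself on a flat bench. Origin: middle of its foot; z up the neck
- small_flask2: small amber flask, may be absent, 0.10 kg: ball body 52 mm across, centre 27 mm above the origin; flat foot 22 mm; neck 20 mm; white stopper 24 mm across from 65 to 77 mm (top) above the origin, to hold it by. Bottom-heavy: rights itself on a flat bench. Origin: middle of its foot; z up the neck
- small_flask3: small amber flask, may be absent, 0.10 kg: ball body 52 mm across, centre 27 mm above the origin; flat foot 22 mm; neck 20 mm; white stopper 24 mm across from 65 to 77 mm (top) above the origin, to hold it by. Bottom-heavy: rights itself on a flat bench. Origin: middle of its foot; z up the neck
- large_bowl1 (a point): large bowl, front, nearest the control face, in the left (+y) column: aluminium cup with a concave top, 60 mm across the mouth, rim 23 mm above the deck, fits the 64 mm flasks; bowls stand 76 mm apart. The point is where the foot of a seated flask lies, 4 mm above the deck on the bowl's axis
- large_bowl2 (a point): large bowl, middle, in the left (+y) column: aluminium cup with a concave top, 60 mm across the mouth, rim 23 mm above the deck, fits the 64 mm flasks; bowls stand 76 mm apart. The point is where the foot of a seated flask lies, 4 mm above the deck on the bowl's axis
- large_bowl3 (a point): large bowl, back, in the left (+y) column: aluminium cup with a concave top, 60 mm across the mouth, rim 23 mm above the deck, fits the 64 mm flasks; bowls stand 76 mm apart. The point is where the foot of a seated flask lies, 4 mm above the deck on the bowl's axis
- small_bowl1 (a point): small bowl, front, nearest the control face, in the right (-y) column: aluminium cup with a concave top, 49 mm across the mouth, rim 20 mm above the deck, fits the 52 mm flasks; bowls stand 76 mm apart. The point is where the foot of a seated flask lies, 4 mm above the deck on the bowl's axis
- small_bowl2 (a point): small bowl, middle, in the right (-y) column: aluminium cup with a concave top, 49 mm across the mouth, rim 20 mm above the deck, fits the 52 mm flasks; bowls stand 76 mm apart. The point is where the foot of a seated flask lies, 4 mm above the deck on the bowl's axis
- small_bowl3 (a point): small bowl, back, in the right (-y) column: aluminium cup with a concave top, 49 mm across the mouth, rim 20 mm above the deck, fits the 52 mm flasks; bowls stand 76 mm apart. The point is where the foot of a seated flask lies, 4 mm above the deck on the bowl's axis
- left_clamp (a joint): clamp lever on the shaker's left (+y) side, turns on an upright pivot: 1.57 = open (grip towards the control face, tongue to the back, clear of the cover), 0 = closed (grip straight out to the left, tongue over the cover's rim); closes clockwise seen from above. Stays where left; about 1 N at the grip moves it; stops at 0 and 1.6
- left_clamp_grip (a point): point on the axis of the left clamp lever's upright black grip, 62 mm above the deck: round, 16 mm thick, reaching from 40 mm below to 18 mm above this point, 50 mm from the pivot axis
- right_clamp (a joint): clamp lever on the shaker's right (-y) side, turns on an upright pivot: 1.57 = open (grip towards the control face, tongue to the back, clear of the cover), 0 = closed (grip straight out to the right, tongue over the cover's rim); closes anticlockwise seen from above. Stays where left; about 1 N at the grip moves it; stops at 0 and 1.6
- right_clamp_grip (a point): point on the axis of the right clamp lever's upright black grip, 62 mm above the deck: round, 16 mm thick, reaching from 40 mm below to 18 mm above this point, 50 mm from the pivot axis
- dish: bystander: small white lidded dish 32 mm wide, 15 mm high, among the flasks; origin in the middle of its underside
- pot: bystander: small orange pot 32 mm wide, 20 mm high, among the flasks; origin in the middle of its underside
- tube_rack: bystander: blue and white test tube rack, 240 by 85 mm, tubes up to 119 mm high; origin in the middle of its underside
- tip_box: bystander: pipette tip box 120 by 85 mm, 86 mm high; origin in the middle of its underside
- reagent_jar: bystander: white screw-top jar 60 mm wide, 100 mm high; origin in the middle of its underside
- timer: bystander: flat white timer 60 by 70 mm, 18 mm high; origin in the middle of its underside

How it is judged:
By the outcome, as a careful person would: the job done as asked, in the order asked, and still so for the second after the job is handed in, with the robot touching nothing.
Of large_flask1, large_flask2, large_flask3, small_flask1, small_flask2, small_flask3 only 4 to 6 are there at a start; the rules pass over those that are not, and their reading is None.
At some moment in a run one of large_flask1, large_flask2, large_flask3, small_flask1, small_flask2, small_flask3, cover may be knocked a few centimetres aside while the robot is not near it.
Once in a run the grip may slacken for a moment while it holds something.
It also fails if it takes over 210 s, if anything falls off the work surface, if the arm or the gripper's body presses on something with over 40 N, if the wrist force passes 120 N, or if a joint passes its speed limit or range.

## Working session

There is one attempt and no reset: what is moved stays moved. The work goes in short steps, Python scripts to look and compute and a shell command to move; the robot and the scene stay as the last step left them, time stands still between calls to the robot, and variables do not carry over. Pictures are saved under pics/ and viewed, at most 14 in all, crops included, and the job is handed in when it is done.

```bash
ls; mkdir -p pics
cat > h.py <<'E'
import numpy as np,cv2
from workcell import bot
from scipy.spatial.transform import Rotation as R
def snap(n,f=None):
    ci=bot.camera_info(n); im=np.array(bot.read_camera(n))
    if f: cv2.imwrite('pics/'+f,im[:,:,::-1])
    return im,ci
def ray(ci,u,v):
    K=np.array(ci['intrinsics']);T=np.array(ci['extrinsics']);k=ci['k1']
    d=np.array([(u-K[0,2])/K[0,0],(v-K[1,2])/K[1,1]]);s=d.copy()
    for _ in range(20): s=d/(1+k*(s@s))
    return T[:3,3],T[:3,:3]@np.array([s[0],s[1],1])
def onz(ci,u,v,z):
    o,d=ray(ci,u,v);return o+d*(z-o[2])/d[2]
def proj(ci,p):
    K=np.array(ci['intrinsics']);T=np.array(ci['extrinsics']);k=ci['k1']
    c=T[:3,:3].T@(np.asarray(p)-T[:3,3]);s=c[:2]/c[2];s=s*(1+k*(s@s))
    return np.array([K[0,0]*s[0]+K[0,2],K[1,1]*s[1]+K[1,2]])
def two(a,b):
    (o1,d1),(o2,d2)=a,b
    t=np.linalg.lstsq(np.c_[d1,-d2],o2-o1,rcond=None)[0]
    p,q=o1+t[0]*d1,o2+t[1]*d2
    return (p+q)/2,np.linalg.norm(p-q)
E
python3 - <<'E'
from h import *
for n in('scene','side','wrist'):
    im,ci=snap(n,n+'0.png'); print(n,ci['k1'],np.round(ci['intrinsics'],1).tolist(),np.round(ci['extrinsics'],3).tolist())
s=bot.read_state();print(s['tcp_rot'],s['tool_pos'],bot.hold_point_z,s['width'])
E
```

```text
jog.py
pics
workcell.py
scene -0.05953138074348489 [[490.6, 0.0, 319.9], [0.0, 490.6, 237.3], [0.0, 0.0, 1.0]] [[-0.073, 0.791, -0.607, 1.296], [0.997, 0.047, -0.058, 0.077], [-0.017, -0.609, -0.793, 1.103], [0.0, 0.0, 0.0, 1.0]]
side 0.0007252752837133864 [[474.5, 0.0, 317.9], [0.0, 474.5, 238.4], [0.0, 0.0, 1.0]] [[0.956, -0.217, 0.195, 0.3], [-0.292, -0.685, 0.667, -0.759], [-0.011, -0.695, -0.719, 0.932], [0.0, 0.0, 0.0, 1.0]]
wrist -0.06605051935242195 [[429.4, 0.0, 324.6], [0.0, 429.4, 245.4], [0.0, 0.0, 1.0]] [[0.418, -0.861, -0.289, 0.354], [-0.908, -0.397, -0.13, -0.579], [-0.003, 0.317, -0.949, 0.373], [0.0, 0.0, 0.0, 1.0]]
[-3.06730188e+00 -6.71058092e-01  4.71881514e-04] [ 0.28165692 -0.61280853  0.23024548] 0.0187 1.0046734112848756
```

View pics/scene0.png

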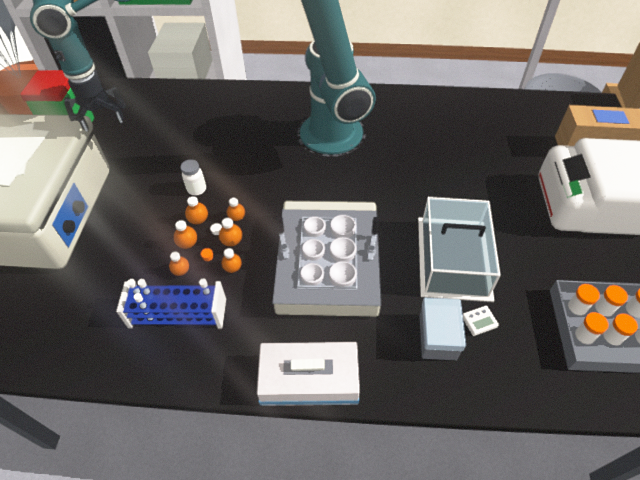

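View pics/side0.png

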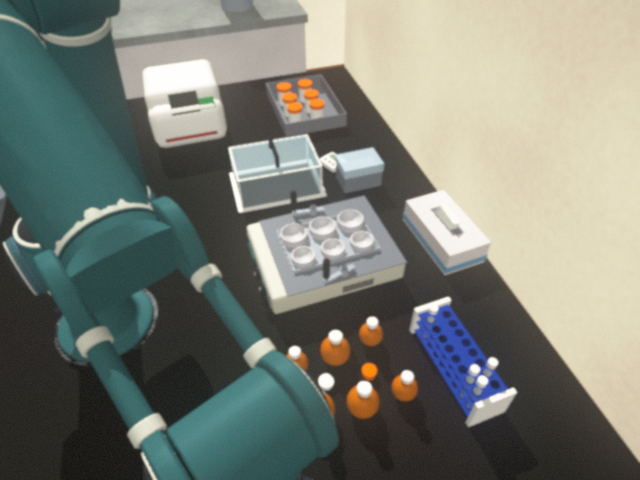

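The scene view shows six flasks (stoppers near (196,204), (236,203), (180,229), (231,226), (176,258), (232,254)). The shaker is around (330,260) with the large bowls on the image right (+y). The cover is at (460,248), its handle running along the image horizontal at (464,228).

```bash
cat >> h.py <<'E'
def flasks(im,ci):
    hsv=cv2.cvtColor(im,cv2.COLOR_RGB2HSV)
    om=cv2.inRange(hsv,(3,150,60),(20,255,255)); wm=cv2.inRange(hsv,(0,0,150),(180,70,255))
    n,l,st,c=cv2.connectedComponentsWithStats(om); nw,lw,sw,cw=cv2.connectedComponentsWithStats(wm,connectivity=4)
    out=[]
    for i in range(1,n):
        if st[i,4]<60: continue
        for j in range(1,nw):
            x,y,w,h,a=sw[j]
            if 15<a<1500 and np.any(cv2.dilate((lw==j).astype(np.uint8),np.ones((5,5)))[l==i]): out.append((c[i],st[i,:5].tolist(),cw[j],a))
    return out
E
python3 - <<'E'
from h import *
im,ci=snap('scene');
for c,st,w,a in flasks(im,ci):
    print('orange',c.round(1),st,'stop',w.round(1),a,'L',onz(ci,*w,.087)[:2].round(4),'S',onz(ci,*w,.073)[:2].round(4))
big=cv2.resize(im[170:310,100:520],None,fx=1.9,fy=1.9,interpolation=cv2.INTER_CUBIC)
w=cv2.resize(im[190:320,150:400],(800,416),interpolation=cv2.INTER_CUBIC)
cv2.imwrite('pics/z1.png',w[:,:,::-1])
E
```

```text
orange [196.4 213.4] [185, 202, 23, 23, 370] stop [192.2 200.7] 85 L [ 0.4106 -0.3644] S [ 0.3984 -0.3705]
orange [235.8 212.2] [227, 204, 18, 17, 228] stop [233.2 201.6] 67 L [ 0.4074 -0.2481] S [ 0.3952 -0.2526]
orange [235.8 212.2] [227, 204, 18, 17, 228] stop [227.1 222.5] 96 L [ 0.4831 -0.251 ] S [ 0.4719 -0.2555]
orange [230.7 235.5] [219, 224, 24, 22, 381] stop [227.1 222.5] 96 L [ 0.4831 -0.251 ] S [ 0.4719 -0.2555]
orange [230.7 235.5] [219, 224, 24, 22, 381] stop [215.6 228.1] 101 L [ 0.504  -0.2784] S [ 0.4931 -0.2833]
orange [185.9 237.2] [174, 226, 23, 22, 368] stop [180.4 225. ] 98 L [ 0.499  -0.3763] S [ 0.488  -0.3825]
orange [231.6 263.4] [221, 253, 21, 20, 276] stop [228.6 252.7] 81 L [ 0.582  -0.2282] S [ 0.5722 -0.2324]
orange [179.1 266.5] [169, 257, 20, 19, 257] stop [174.6 256.1] 78 L [ 0.6012 -0.366 ] S [ 0.5916 -0.3721]
orange [587.4 293.6] [576, 284, 24, 20, 369] stop [567.2 295. ] 64 L [0.6577 0.6096] S [0.6489 0.617 ]
orange [587.4 293.6] [576, 284, 24, 20, 369] stop [579.8 307.6] 195 L [0.6913 0.6322] S [0.683  0.6399]
orange [615.5 295. ] [604, 285, 24, 
[... 194 characters left out ...]
84, 312, 24, 22, 405] stop [607.3 308.7] 199 L [0.6909 0.6983] S [0.6826 0.7068]
orange [595.7 322.7] [584, 312, 24, 22, 405] stop [574.3 321. ] 116 L [0.728  0.6105] S [0.7201 0.6179]
orange [595.7 322.7] [584, 312, 24, 22, 405] stop [609.6 320.8] 21 L [0.7233 0.6948] S [0.7154 0.7033]
orange [595.7 322.7] [584, 312, 24, 22, 405] stop [587.1 336.7] 195 L [0.767 0.631] S [0.7598 0.6387]
orange [625.  324.2] [613, 314, 25, 22, 412] stop [635.6 312.5] 151 L [0.6978 0.7644] S [0.6896 0.7739]
orange [625.  324.2] [613, 314, 25, 22, 412] stop [609.6 320.8] 21 L [0.7233 0.6948] S [0.7154 0.7033]
orange [625.  324.2] [613, 314, 25, 22, 412] stop [615.9 337.9] 195 L [0.767  0.6976] S [0.7597 0.7062]
```

View pics/z1.png

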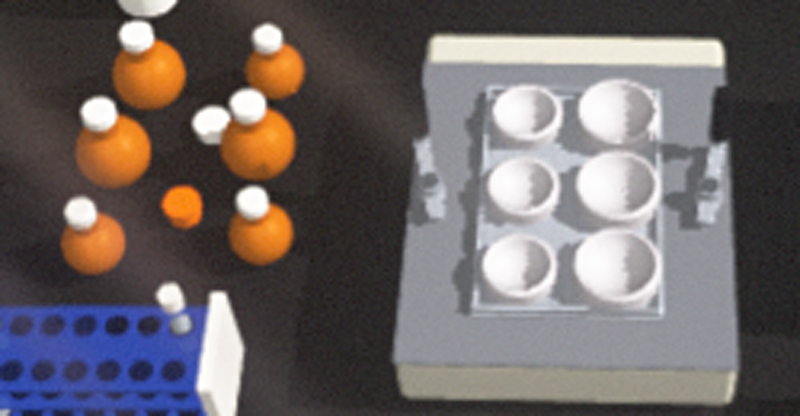

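View pics/wrist0.png

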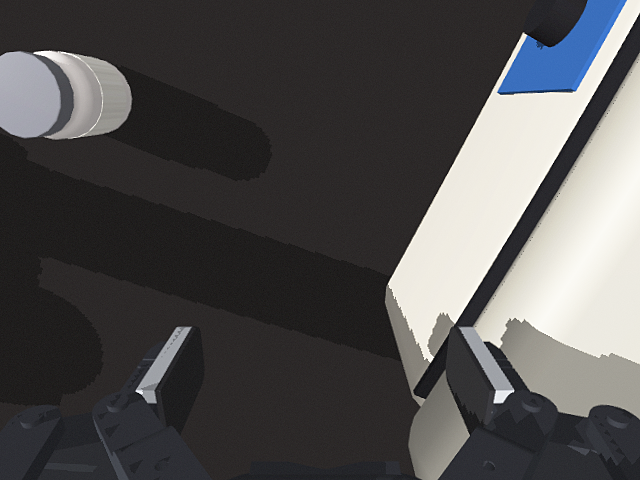

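The crop shows three large flasks at rows 1–2 (A, B, C), three small ones (D, E, F), six empty bowls and both clamps open. The wrist camera sees only the jar.

```bash
cat >> h.py <<'E'
def tool():
    s=bot.read_state(); return s,np.array(s['tool_pos']),R.from_rotvec(s['tcp_rot']).as_matrix()
def plan(p,psi=np.pi/2):
    s,t,M=tool(); d=M.T@(np.asarray(p)-t); c=np.arctan2(M[1,0],M[0,0])
    print('t',round(s['time'],2),'pos',t.round(4),'yaw',round(c,4),'tilt',M[:,2].round(4),'tool delta',d.round(4),'turn',round(-(psi-c),4),'W',round(s['width'],3),'F',np.round(s['grip_force'],1))
E
python3 - <<'E'
from h import *
ci=bot.camera_info('wrist');s,t,M=tool();T=np.array(ci['extrinsics'])
print('cam in tool',(M.T@(T[:3,3]-t)).round(3),(M.T@T[:3,:3]).round(2).tolist())
sc=bot.camera_info('scene')
for u,v in [(328,249),(314.7,225),(344,225),(313.5,248.5),(343,247.5),(312,273),(343,272),(464,228),(443,227),(485,228)]: print(u,v,onz(sc,u,v,.092)[:2].round(3),onz(sc,u,v,.136)[:2].round(3))
E
```

```text
cam in tool [ 0.08  -0.001 -0.143] [[0.0, -0.95, -0.32], [1.0, 0.0, -0.0], [0.0, -0.32, 0.95]]
328 249 [0.558 0.026] [0.591 0.028]
314.7 225 [ 0.482 -0.014] [ 0.517 -0.01 ]
344 225 [0.477 0.063] [0.513 0.064]
313.5 248.5 [ 0.559 -0.011] [ 0.591 -0.007]
343 247.5 [0.551 0.064] [0.584 0.064]
312 273 [ 0.634 -0.009] [ 0.663 -0.005]
343 272 [0.626 0.067] [0.655 0.068]
464 228 [0.469 0.38 ] [0.505 0.366]
443 227 [0.469 0.324] [0.505 0.314]
485 228 [0.465 0.435] [0.502 0.42 ]
```

```bash
python3 jog.py '[[[0.055, 0, -0.01], -0.188], [[0.055, 0, -0.01], -0.188], [[0.055, 0, -0.01], -0.188], [[0.055, 0, -0.01], -0.188], [[0.055, 0, -0.01], -0.188]]' 0.6 60 && python3 jog.py '[[[0.055, 0.01, 0], -0.188], [[0.055, 0.02, 0], -0.012], [[0.055, 0.02, 0], 0], [[0.055, 0.02, 0], 0], [[0.055, 0.02, 0], 0]]'; python3 -c "
from h import *
plan([.56,-.05,.28])"
```

```text
time: 0.82
tool_pos: [0.4669, -0.4203, 0.2811]
tcp_rot: [-2.428, -1.993, -0.0]
wrist_force: [0.1, -0.5, 0.3]
width: 0.599
grip_force: 0.0
time: 1.45
tool_pos: [0.5682, -0.1486, 0.2812]
tcp_rot: [2.225, 2.218, 0.0]
wrist_force: [0.2, -0.3, 0.0]
width: 0.601
grip_force: 0.0
t 1.45 pos [ 0.5682 -0.1486  0.2812] yaw 1.5677 tilt [ 2.e-04 -1.e-04 -1.e+00] tool delta [ 0.0986 -0.0085  0.0012] turn -0.0031 W 0.601 F 0.0
```

```bash
python3 jog.py '[[[0.05, 0, 0], -0.003], [[0.05, -0.008, 0], 0], [[0, 0, 0], 0], [[0, 0, 0], 0]]' >/dev/null
python3 - <<'E'
from h import *
plan([.56,-.05,.28])
im,ci=snap('wrist','w1.png')
np.save('w1.npy',im)
E
```

```text
t 1.95 pos [ 0.56   -0.0507  0.2812] yaw 1.5716 tilt [ 0.e+00 -7.e-04 -1.e+00] tool delta [ 0.0007 -0.      0.0012] turn 0.0008 W 0.602 F 0.0
```

View pics/w1.png

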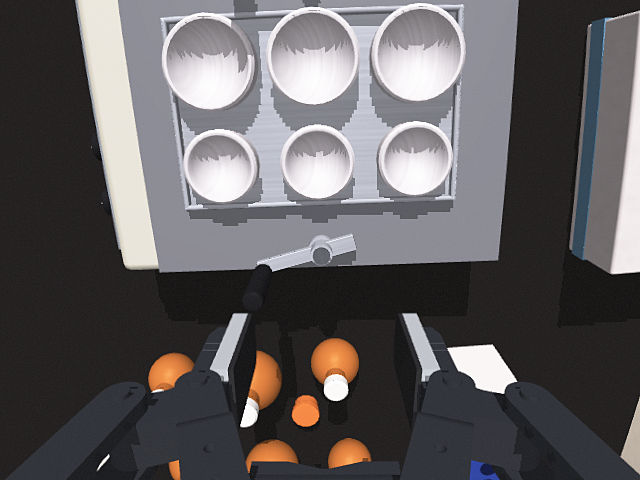

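The six bowl mouths show clearly: large at (209,62), (313,57), (418,53) and small at (221,165), (317,161), (415,158). The right clamp is open, with its grip at (256,285).

Run:
```python
from h import *
im=np.load('w1.npy');ci=bot.camera_info('wrist')
hsv=cv2.cvtColor(im,cv2.COLOR_RGB2HSV)
P={}
for n,(u,v,r,z) in dict(L1=(209,62,52,.095),L2=(313,57,52,.095),L3=(418,53,52,.095),S1=(221,165,42,.092),S2=(317,161,42,.092),S3=(415,158,42,.092)).items():
    m=np.zeros(im.shape[:2],np.uint8);cv2.circle(m,(u,v),r,255,-1)
    m&=cv2.inRange(hsv,(0,0,205),(180,40,255))
    k=cv2.connectedComponentsWithStats(m);b=1+np.argmax(k[2][1:,4]);m=(k[1]==b).astype(np.uint8)
    h=cv2.convexHull(np.argwhere(m)[:,::-1].astype(np.int32)); e=cv2.fitEllipse(h)
    p=onz(ci,*e[0],z);P[n]=p
    d=np.linalg.norm(onz(ci,e[0][0]+e[1][0]/2,e[0][1],z)-onz(ci,e[0][0]-e[1][0]/2,e[0][1],z))
    print(n,np.round(e[0],1),np.round(e[1],1),p.round(4),round(d,4))
O=sum(P.values())/6;x=(P['L3']-P['L1']+P['S3']-P['S1']);print('O',O,'yaw',np.arctan2(x[1],x[0]),[round(float(np.linalg.norm(P[a]-P[b])),4) for a,b in('L1 L2','L2 L3','S1 S2','S2 S3','L1 S1','L2 S2','L3 S3') for a,b in[(a,b)]] if 0 else [round(float(np.linalg.norm((P[a]-P[b])[:2])),4) for a,b in(('L1','L2'),('L2','L3'),('S1','S2'),('S2','S3'),('L1','S1'),('L2','S2'),('L3','S3'))])
# rib corners
for u,v in [(163,17),(463,6),(188,209),(455,199)]: print('rib',onz(ci,u,v,.082)[:2].round(4))
for c,st,w,a in flasks(im,ci): print(c.round(),w.round(1),a,onz(ci,*w,.087)[:2].round(4),onz(ci,*w,.073)[:2].round(4))
```

```text
L1 [207.6  59.1] [91.6 98.1] [0.4747 0.0612 0.095 ] 0.0664
L2 [312.7  54.8] [ 97.  105.1] [0.5501 0.0635 0.095 ] 0.0691
L3 [416.   50.3] [97.5 99.4] [0.6236 0.0669 0.095 ] 0.0698
S1 [220.8 163.3] [73.5 77.2] [ 0.4785 -0.0138  0.092 ] 0.0571
S2 [317.8 159.5] [73.8 84.7] [ 0.5533 -0.0112  0.092 ] 0.0566
S3 [414.3 155.5] [75.3 78.3] [ 0.6273 -0.0079  0.092 ] 0.058
O [0.55127689 0.02646949 0.0935    ] yaw 0.03905886839010497 [0.0754, 0.0736, 0.0749, 0.074, 0.0751, 0.0747, 0.0749]
rib [0.4403 0.0923]
rib [0.659  0.0993]
rib [ 0.4462 -0.0523]
rib [ 0.6649 -0.0439]
[334. 360.] [335.4 387.2] 534 [ 0.5688 -0.2223] [ 0.5692 -0.2328]
[265. 380.] [249.4 413.1] 351 [ 0.4861 -0.2528] [ 0.483  -0.2646]
[168. 370.] [157.5 390.4] 24 [ 0.3995 -0.2278] [ 0.3929 -0.2385]
```

```bash
python3 jog.py '[[[-0.0607, 0.0035, 0], 0], [[-0.0607, 0.0035, 0.03], 0], [[-0.0607, 0.0035, 0.03], 0], [[0, 0, 0.04], 0], [[0, 0, 0], 0]]' 0.6 >/dev/null
python3 - <<'E'
from h import *
plan([.5705,-.2325,.053])
im,ci=snap('scene');
for c,st,w,a in flasks(im,ci):
    if c[0]<300:print('orange',c.round(1),'stop',w.round(1),a,'L',onz(ci,*w,.087)[:2].round(4),'S',onz(ci,*w,.073)[:2].round(4))
im,ci=snap('wrist','w2.png')
for c,st,w,a in flasks(im,ci): print(c.round(),w.round(1),a,onz(ci,*w,.087)[:2].round(4),onz(ci,*w,.073)[:2].round(4))
E
```

```text
t 2.62 pos [ 0.5665 -0.2243  0.1815] yaw 1.567 tilt [-0.0081  0.0035 -1.    ] tool delta [-0.0087  0.0051  0.1285] turn -0.0038 W 0.602 F 0.0
orange [196.4 213.4] stop [192.2 200.7] 85 L [ 0.4106 -0.3644] S [ 0.3984 -0.3705]
orange [237.6 212.4] stop [233.2 201.9] 66 L [ 0.4085 -0.2481] S [ 0.3962 -0.2526]
orange [237.6 212.4] stop [227.9 223.4] 87 L [ 0.486  -0.2484] S [ 0.4748 -0.2528]
orange [231.7 236.1] stop [227.9 223.4] 87 L [ 0.486  -0.2484] S [ 0.4748 -0.2528]
orange [231.7 236.1] stop [214.8 232.1] 20 L [ 0.5174 -0.2779] S [ 0.5067 -0.2827]
orange [185.6 237.3] stop [180.4 225. ] 98 L [ 0.499  -0.3763] S [ 0.488  -0.3825]
orange [231.7 263.4] stop [228.6 252.7] 81 L [ 0.582  -0.2282] S [ 0.5722 -0.2324]
orange [179.1 266.5] stop [174.7 256. ] 76 L [ 0.6009 -0.3659] S [ 0.5913 -0.372 ]
[329. 227.] [329.5 254.7] 1224 [ 0.5694 -0.2282] [ 0.5695 -0.2332]
[ 97. 258.] [ 61.2 282.3] 1140 [ 0.4017 -0.2467] [ 0.392  -0.2527]
[351. 392.] [354.4 430.6] 931 [ 0.587  -0.3584] [ 0.5881 -0.3709]
[260. 406.] [242.6 442.6] 123 [ 0.508  -0.3697] [ 0.5045 -0.383 ]
```

View pics/w2.png

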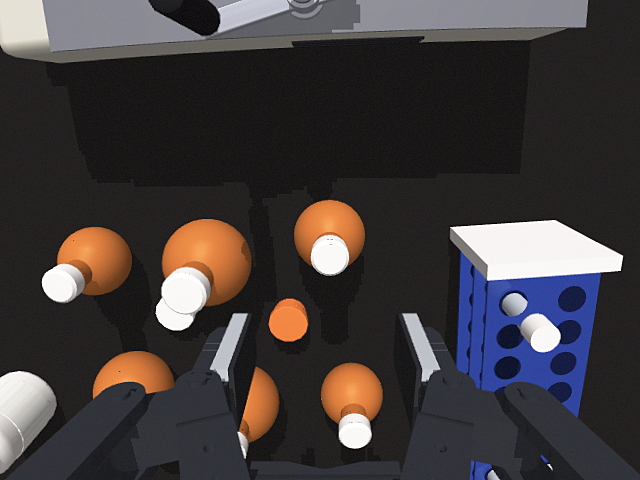

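Small flask E is centred in the jaw at (330,255). Its position agrees across the views, so I'm going down.

```bash
python3 jog.py '[[[0, 0, 0.05], 0], [[0, 0, 0.05], 0], [[0, 0, 0.028], 0], [[0, 0, 0], 0], [[0, 0, 0], 0]]' >/dev/null; python3 -c "
from h import *
plan([.5703,-.233,.053])"; python3 jog.py '[[[0, 0, 0], 0], [[0, 0, 0], 0], [[0, 0, 0], 0], [[0, 0, 0], 0]]' 0 80; python3 jog.py '[[[0, 0, -0.06], 0], [[0, 0, -0.06], 0], [[0, 0, -0.06], 0], [[0, 0, -0.06], 0], [[0, 0, 0], 0]]'
```

```text
t 3.35 pos [ 0.5723 -0.2236  0.061 ] yaw 1.5715 tilt [ 0.0042 -0.0018 -1.    ] tool delta [-0.0093 -0.002   0.008 ] turn 0.0007 W 0.598 F 0.0
time: 3.85
tool_pos: [0.5717, -0.2238, 0.0608]
tcp_rot: [2.219, 2.219, 0.002]
wrist_force: [-0.4, -0.3, 6.1]
width: 0.233
grip_force: 78.0
time: 4.47
tool_pos: [0.5733, -0.2246, 0.3067]
tcp_rot: [2.212, 2.212, 0.008]
wrist_force: [0.7, 0.1, -1.5]
width: 0.228
grip_force: 78.2
```

Run:
```python
from h import *
plan([.6294,-.0096,.28])
im,ci=snap('wrist','w3.png')
```

```text
t 4.47 pos [ 0.5733 -0.2246  0.3067] yaw 1.5707 tilt [ 0.0133 -0.0058 -0.9999] tool delta [0.2151 0.0558 0.0262] turn -0.0001 W 0.228 F 78.2
```

View pics/w3.png

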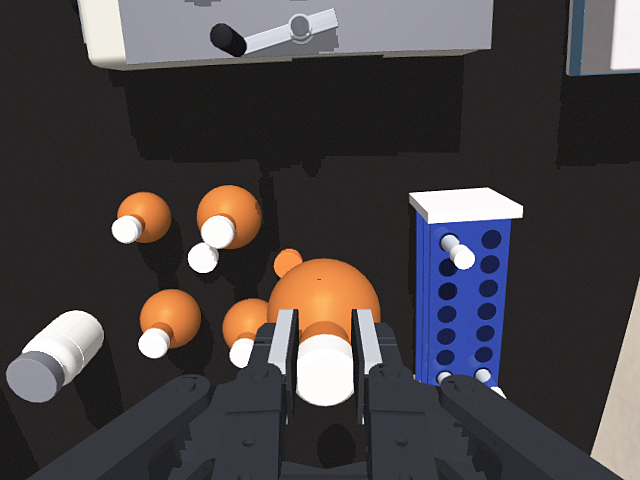

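The flask is held by its stopper at (325,370), off towards the bottom edge of the pads but upright. I'll allow for that offset and place it in S3.

```bash
python3 jog.py '[[[0.045, 0.0112, 0.005], 0], [[0.045, 0.0112, 0.005], 0], [[0.045, 0.0112, 0.005], 0], [[0.045, 0.0112, 0.005], 0], [[0.045, 0.0112, 0.005], 0]]' >/dev/null;python3 jog.py '[[[0, 0, 0], 0], [[0, 0, 0], 0]]'
python3 - <<'E'
from h import *
plan([.6294,-.0005,.137])
im,ci=snap('wrist','w4.png')
E
```

```text
time: 5.4
tool_pos: [0.6248, 0.0018, 0.2709]
tcp_rot: [-2.219, -2.221, 0.005]
wrist_force: [0.2, -0.9, -0.7]
width: 0.225
grip_force: 78.2
t 5.4 pos [0.6248 0.0018 0.2709] yaw 1.5716 tilt [-3.5e-03 -5.0e-04 -1.0e+00] tool delta [-0.0023  0.005   0.1339] turn 0.0008 W 0.225 F 78.2
```

```bash
python3 jog.py '[[[-0.002, 0.005, 0.03], 0], [[0, 0, 0.03], 0], [[0, 0, 0.03], 0], [[0, 0, 0.025], 0], [[0, 0, 0], 0]]' ;python3 -c "
from h import *
plan([.6294,-.0005,.137])"
```

```text
time: 6.08
tool_pos: [0.6284, -0.0015, 0.155]
tcp_rot: [-2.22, -2.216, 0.007]
wrist_force: [-0.1, 0.4, -1.3]
width: 0.228
grip_force: 78.4
t 6.08 pos [ 0.6284 -0.0015  0.155 ] yaw 1.5689 tilt [-0.0062  0.     -1.    ] tool delta [0.001  0.0011 0.0179] turn -0.0019 W 0.228 F 78.4
```

```bash
python3 jog.py '[[[0.001, 0.001, 0.008], 0], [[0, 0, 0.006], 0], [[0, 0, 0.004], 0], [[0, 0, 0], 0]]' ;python3 - <<'E'
from h import *
plan([.6294,-.0005,.137])
im,ci=snap('wrist','w5.png')
E
```

```text
time: 6.58
tool_pos: [0.6318, 0.001, 0.1399]
tcp_rot: [-2.221, -2.221, 0.0]
wrist_force: [0.8, 0.6, -0.8]
width: 0.235
grip_force: 78.4
t 6.58 pos [0.6318 0.001  0.1399] yaw 1.5709 tilt [-3.e-04  0.e+00 -1.e+00] tool delta [-0.0015 -0.0024  0.0029] turn 0.0001 W 0.235 F 78.4
```

View pics/w5.png

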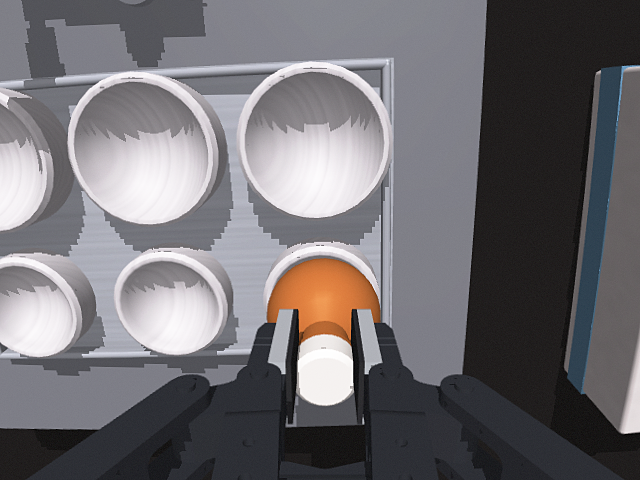

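The flask sits concentric in the S3 bowl at (322,290). I'll lower the last 3 mm and release.

```bash
python3 jog.py '[[[-0.001, -0.001, 0.003], 0], [[0, 0, 0], 0]]'|sed -n '2p;4p' ;python3 jog.py '[[[0, 0, 0], 0], [[0, 0, 0], 0], [[0, 0, 0], 0]]' 0.6|sed -n 2,5p; python3 jog.py '[[[0, 0, -0.04], 0], [[0, 0, -0.04], 0], [[0, 0, -0.03], 0], [[0, 0, 0], 0]]'
python3 - <<'E'
from h import *
im,ci=snap('scene','s2.png')
plan([.5913,-.372,.15])
for c,st,w,a in flasks(im,ci):
    if c[0]<370:print('orange',c.round(1),st,'stop',w.round(1),a,'L',onz(ci,*w,.087)[:2].round(4),'S',onz(ci,*w,.073)[:2].round(4))
E
```

```text
tool_pos: [0.6308, -0.0001, 0.1369]
wrist_force: [0.2, 0.1, -0.7]
tool_pos: [0.6312, -0.0001, 0.1373]
tcp_rot: [2.221, 2.221, 0.001]
wrist_force: [0.7, 0.2, 0.3]
width: 0.601
time: 7.75
tool_pos: [0.6332, -0.0001, 0.251]
tcp_rot: [2.218, 2.218, 0.008]
wrist_force: [0.1, 0.2, -1.3]
width: 0.6
grip_force: 0.0
t 7.8 pos [ 6.319e-01 -1.000e-04  2.485e-01] yaw 1.5708 tilt [ 3.2e-03 -2.0e-04 -1.0e+00] tool delta [-0.3719 -0.0409  0.0984] turn -0.0 W 0.601 F 0.0
orange [196.4 213.4] [185, 202, 23, 22, 371] stop [192.2 200.7] 85 L [ 0.4106 -0.3644] S [ 0.3984 -0.3705]
orange [235.8 212.2] [226, 204, 19, 17, 232] stop [233.2 201.6] 65 L [ 0.4074 -0.2481] S [ 0.3952 -0.2526]
orange [235.8 212.2] [226, 204, 19, 17, 232] stop [227.1 222.5] 96 L [ 0.4831 -0.251 ] S [ 0.4719 -0.2555]
orange [230.7 235.5] [219, 224, 24, 22, 379] stop [227.1 222.5] 96 L [ 0.4831 -0.251 ] S [ 0.4719 -0.2555]
orange [230.7 235.5] [219, 224, 24, 22, 379] stop [215.6 228.1] 99 L [ 0.5039 -0.2783] S [ 0.493  -0.2831]
orange [185.7 237.3] [174, 226, 23, 22, 376] stop [180.4 225. ] 98 L [ 0.499  -0.3763] S [ 0.488  -0.3825]
orange [178.3 266.5] [169, 257, 20, 19, 221] stop [174.3 256.1] 73 L [ 0.6013 -0.3668] S [ 0.5917 -0.3729]
```

```bash
python3 jog.py '[[[-0.042, -0.025, 0], 0], [[-0.042, -0.025, 0], 0], [[-0.042, -0.025, 0], 0], [[-0.042, -0.025, 0.02], 0], [[-0.042, -0.025, 0.03], 0]]' 0.6 >/dev/null;python3 jog.py '[[[-0.041, -0.023, 0.03], 0], [[0, 0, 0.02], 0], [[0, 0, 0], 0]]' >/dev/null
python3 - <<'E'
from h import *
im,ci=snap('wrist')
for c,st,w,a in flasks(im,ci):
    if a>200:print(c.round(),w.round(1),a,onz(ci,*w,.087)[:2].round(4),onz(ci,*w,.073)[:2].round(4))
plan([.485,-.252,.067])
E
```

```text
[407. 309.] [421.1 345.4] 1051 [ 0.5294 -0.2905] [ 0.5329 -0.299 ]
[350. 409.] [352.2 454.9] 746 [ 0.4944 -0.3653] [ 0.4954 -0.3791]
t 8.85 pos [ 0.4814 -0.2503  0.1449] yaw 1.5703 tilt [-0.0037  0.0023 -1.    ] tool delta [-0.0018  0.0039  0.0778] turn -0.0005 W 0.601 F 0.0
```

Run:
```python
from h import *
im,ci=snap('wrist','w6.png')
print(proj(ci,[.485,-.252,.091]))
```

```text
[335.03646179 279.38717886]
```

View pics/w6.png

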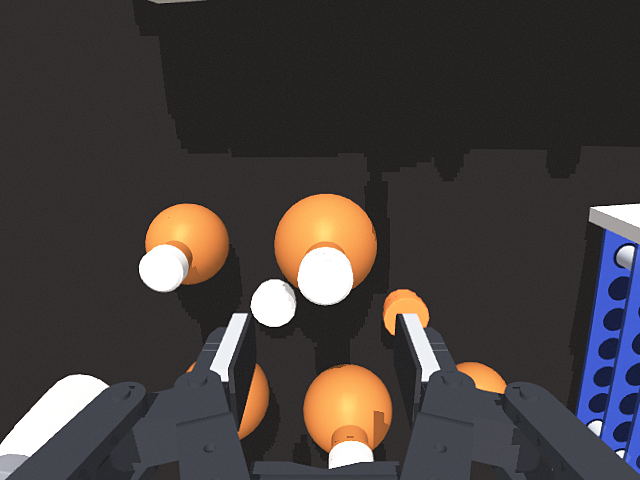

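B's stopper is at (325,276), about 5 mm in x from the prediction, which puts B at (.481,-.250), under the jaw. Going down and gripping.

```bash
sed -i 's/a<1500/a<4000/' h.py; python3 jog.py '[[[0, 0, 0.025], 0], [[0, 0, 0.025], 0], [[0, 0, 0.02], 0], [[0, 0, 0], 0], [[0, 0, 0], 0]]' >/dev/null; python3 -c "
from h import *
plan([.481,-.2505,.067])"; python3 jog.py '[[[0, 0, 0.004], 0], [[0, 0, 0], 0]]' |sed -n 2p
```

```text
t 9.53 pos [ 0.4842 -0.2512  0.0784] yaw 1.5717 tilt [ 0.0019 -0.0011 -1.    ] tool delta [ 0.0007 -0.0033  0.0114] turn 0.0009 W 0.597 F 0.0
tool_pos: [0.4833, -0.2512, 0.0735]
```

```bash
python3 jog.py '[[[0, -0.002, 0.006], 0], [[0, 0, 0], 0]]' |sed -n 2p;  python3 jog.py '[[[0, 0, 0], 0], [[0, 0, 0], 0], [[0, 0, 0], 0], [[0, 0, 0], 0]]' 0 80|sed -n '2p;5,6p'; python3 jog.py '[[[0, 0, -0.05], 0], [[0, 0, -0.05], 0], [[0, 0, -0.05], 0], [[0, 0, -0.05], 0], [[0, 0, 0], 0]]'
python3 - <<'E'
from h import *
im,ci=snap('wrist','w7.png')
plan([.5506,.0635,.143])
E
```

```text
tool_pos: [0.4802, -0.2508, 0.0663]
tool_pos: [0.4813, -0.2513, 0.0673]
width: 0.299
grip_force: 78.6
time: 11.15
tool_pos: [0.4835, -0.2525, 0.2724]
tcp_rot: [2.215, 2.215, 0.004]
wrist_force: [0.2, -0.5, -1.7]
width: 0.298
grip_force: 79.0
t 11.2 pos [ 0.482  -0.2517  0.2692] yaw 1.5708 tilt [ 0.0038 -0.0022 -1.    ] tool delta [0.3154 0.0682 0.1257] turn 0.0 W 0.295 F 79.0
```

View pics/w7.png

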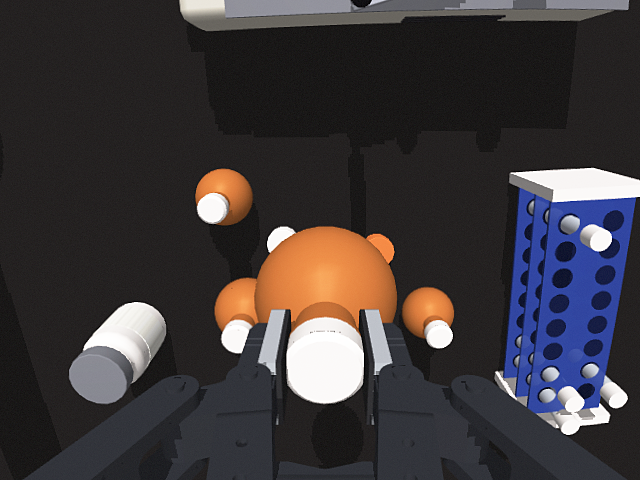

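B is held upright, with its stopper at (325,365). Next is L2.

```bash
python3 jog.py '[[[0.045, 0.01, 0], 0], [[0.045, 0.01, 0], 0], [[0.045, 0.01, 0], 0], [[0.045, 0.01, 0], 0], [[0.045, 0.01, 0], 0]]' >/dev/null;python3 jog.py '[[[0.045, 0.01, 0], 0], [[0.045, 0.008, 0], 0], [[0, 0, 0], 0], [[0, 0, 0], 0]]' >/dev/null
python3 - <<'E'
from h import *
im,ci=snap('wrist','w8.png')
plan([.5506,.0635,.143])
s,t,M=tool()
print(proj(ci,t-.024*M[:,2]))
cv2.circle(im,tuple(proj(ci,t-.024*M[:,2]).astype(int)),3,(255,0,0),-1)
cv2.imwrite('pics/w8.png',im[200:,150:500,::-1])
E
```

```text
t 12.38 pos [0.548  0.0631 0.2653] yaw 1.5705 tilt [-3.e-03 -9.e-04 -1.e+00] tool delta [0.0005 0.003  0.1222] turn -0.0002 W 0.296 F 79.0
[329.19666557 370.16342833]
```

View pics/w8.png

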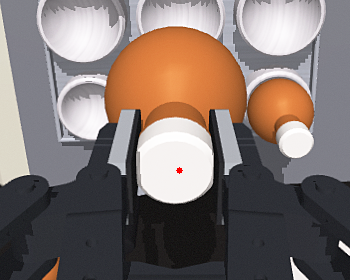

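B is centred in the grip and E stands in its bowl. I'll lower into L2.

```bash
python3 jog.py '[[[0, 0.003, 0.03], 0], [[0, 0, 0.03], 0], [[0, 0, 0.03], 0], [[0, 0, 0.02], 0], [[0, 0, 0], 0]]' >/dev/null; python3 -c "
from h import *
plan([.5506,.0635,.143])"
```

```text
t 13.0 pos [0.5498 0.0624 0.1544] yaw 1.5688 tilt [-5.4e-03 -6.0e-04 -1.0e+00] tool delta [0.0011 0.0009 0.0114] turn -0.002 W 0.296 F 79.0
```

```bash
python3 jog.py '[[[0.001, 0, 0.006], 0], [[0, 0, 0.004], 0], [[0, 0, 0.002], 0], [[0, 0, 0], 0]]'|sed -n '2p;4p' ;python3 jog.py '[[[0, 0, 0], 0], [[0, 0, 0], 0], [[0, 0, 0], 0]]' 0.6|sed -n '2p;4,5p'; python3 jog.py '[[[0, 0, -0.04], 0], [[0, 0, -0.04], 0], [[0, 0, -0.03], 0], [[0, 0, 0], 0]]' >/dev/null
python3 - <<'E'
from h import *
im,ci=snap('scene')
plan([.4915,-.3785,.15])
for c,st,w,a in flasks(im,ci):
    if c[0]<370:print('orange',c.round(1),st,'stop',w.round(1),a,'L',onz(ci,*w,.087)[:2].round(4),'S',onz(ci,*w,.073)[:2].round(4),'seatedL',onz(ci,*w,.163)[:2].round(4),'S',onz(ci,*w,.149)[:2].round(4))
E
```

```text
tool_pos: [0.5521, 0.065, 0.1452]
wrist_force: [0.6, 0.7, -1.9]
tool_pos: [0.5522, 0.065, 0.1453]
wrist_force: [0.2, 0.1, 0.1]
width: 0.603
t 14.43 pos [0.5528 0.065  0.2563] yaw 1.5708 tilt [ 3.e-03  2.e-04 -1.e+00] tool delta [-0.4435 -0.0616  0.106 ] turn 0.0 W 0.599 F 0.0
orange [196.4 213.4] [185, 202, 23, 22, 371] stop [192.2 200.7] 85 L [ 0.4106 -0.3644] S [ 0.3984 -0.3705] seatedL [ 0.4768 -0.3315] S [ 0.4646 -0.3375]
orange [235.6 212.5] [226, 204, 19, 17, 239] stop [233.2 201.6] 65 L [ 0.4074 -0.2481] S [ 0.3952 -0.2526] seatedL [ 0.4739 -0.2238] S [ 0.4617 -0.2283]
orange [185.6 237.2] [174, 226, 24, 23, 370] stop [180.4 225. ] 98 L [ 0.499  -0.3763] S [ 0.488  -0.3825] seatedL [ 0.5586 -0.3424] S [ 0.5476 -0.3486]
orange [176.5 268.1] [169, 261, 17, 15, 167] stop [174.4 256.4] 64 L [ 0.6022 -0.3664] S [ 0.5926 -0.3725] seatedL [ 0.6541 -0.3333] S [ 0.6445 -0.3394]
```

```bash
python3 jog.py '[[[-0.045, -0.023, 0], 0], [[-0.045, -0.023, 0], 0], [[-0.045, -0.023, 0], 0], [[-0.045, -0.023, 0], 0], [[-0.045, -0.023, 0.02], 0]]' 0.6 >/dev/null;python3 jog.py '[[[-0.045, -0.022, 0.03], 0], [[-0.045, -0.022, 0.03], 0], [[0, 0, 0.03], 0], [[0, 0, 0], 0]]' >/dev/null
cat > look.py <<'E'
from h import *
import sys
x,y,z=map(float,sys.argv[1:4]); zt=float(sys.argv[4])
im,ci=snap('wrist')
plan([x,y,z])
e=proj(ci,[x,y,zt])
m=cv2.inRange(cv2.cvtColor(im,cv2.COLOR_RGB2HSV),(0,0,170),(180,60,255))
n,l,st,c=cv2.connectedComponentsWithStats(m,connectivity=4)
for i in range(1,n):
    if np.hypot(*(c[i]-e))<60 and st[i,4]>150:
        # top face: upper half of the blob is the cap's far side; use blob centroid at cap mid-height
        print('exp',e.round(),'blob',c[i].round(1),st[i].tolist(),onz(ci,*c[i],zt-.004)[:2].round(4))
E
python3 look.py .3935 -.2525 .055 .077
```

```text
t 15.6 pos [ 0.3911 -0.2489  0.1428] yaw 1.5702 tilt [-0.0043  0.0032 -1.    ] tool delta [-0.0038  0.0027  0.0877] turn -0.0005 W 0.601 F 0.0
exp [336. 277.] blob [332.1 274.9] [310, 251, 46, 49, 1774] [ 0.3915 -0.2531]
```

```bash
python3 jog.py '[[[-0.004, 0, 0.025], 0], [[0, 0, 0.025], 0], [[0, 0, 0.025], 0], [[0, 0, 0.012], 0], [[0, 0, 0], 0]]' >/dev/null; python3 -c "
from h import *
plan([.392,-.2528,.055])"
```

```text
t 16.23 pos [ 0.3932 -0.2536  0.058 ] yaw 1.5719 tilt [-6.e-04  5.e-04 -1.e+00] tool delta [ 0.0008 -0.0012  0.003 ] turn 0.0011 W 0.597 F 0.0
```

```bash
python3 jog.py '[[[0, -0.001, 0.003], 0], [[0, 0, 0], 0]]' |sed -n 2p;  python3 jog.py '[[[0, 0, 0], 0], [[0, 0, 0], 0], [[0, 0, 0], 0], [[0, 0, 0], 0]]' 0 80|sed -n '2p;5,6p'; python3 jog.py '[[[0, 0, -0.05], 0], [[0, 0, -0.05], 0], [[0, 0, -0.05], 0], [[0, 0, -0.05], 0], [[0, 0, -0.01], 0]]'|sed -n '2p;5,6p'; python3 jog.py '[[[0.048, 0.017, 0], 0], [[0.048, 0.017, 0], 0], [[0.048, 0.017, 0], 0], [[0.048, 0.017, 0], 0], [[0.048, 0.017, 0], 0]]'|sed -n '2p;5,6p';python3 jog.py '[[[0, 0, 0], 0], [[0, 0, 0], 0]]'|sed -n '2p;5,6p'; python3 -c "
from h import *
plan([.4775,-.0154,.13])"
```

```text
tool_pos: [0.3925, -0.2544, 0.0558]
tool_pos: [0.3926, -0.2546, 0.0558]
width: 0.242
grip_force: 78.1
tool_pos: [0.3936, -0.2553, 0.2688]
width: 0.246
grip_force: 78.7
tool_pos: [0.4761, -0.0124, 0.2627]
width: 0.247
grip_force: 78.7
tool_pos: [0.4759, -0.0141, 0.2632]
width: 0.243
grip_force: 78.7
t 18.48 pos [ 0.4759 -0.0141  0.2632] yaw 1.5719 tilt [-3.2e-03 -4.0e-04 -1.0e+00] tool delta [-0.0012  0.002   0.1332] turn 0.0011 W 0.243 F 78.7
```

```bash
python3 jog.py '[[[-0.002, 0.002, 0.03], 0], [[0, 0, 0.03], 0], [[0, 0, 0.03], 0], [[0, 0, 0.03], 0], [[0, 0, 0], 0]]'|sed -n '2p;4,5p'; python3 jog.py '[[[0, 0, 0.005], 0], [[0, 0, 0.003], 0], [[0, 0, 0], 0]]'|sed -n '2p;4,5p'
```

```text
tool_pos: [0.4756, -0.0173, 0.1417]
wrist_force: [-1.2, -0.3, -1.3]
width: 0.247
tool_pos: [0.4795, -0.0162, 0.1377]
wrist_force: [-0.0, -0.4, -1.0]
width: 0.244
```

```bash
python3 jog.py '[[[0, -0.001, 0.003], 0], [[0, -0.001, 0.002], 0], [[0, 0, 0], 0]]'|sed -n '2p;4,5p';python3 jog.py '[[[0, 0, 0], 0], [[0, 0, 0], 0], [[0, 0, 0], 0]]' 0.6|sed -n '2p;4,5p'; python3 jog.py '[[[0, 0, -0.04], 0], [[0, 0, -0.04], 0], [[0, 0, -0.03], 0], [[0, 0, 0], 0]]' >/dev/null
python3 jog.py '[[[-0.05, 0.003, 0], 0], [[-0.05, 0.003, 0], 0], [[-0.05, 0.003, 0], 0], [[-0.05, 0.003, 0], 0], [[-0.05, 0.003, 0], 0]]' >/dev/null
python3 - <<'E'
from h import *
im,ci=snap('scene')
plan([.497,-.376,.15])
for c,st,w,a in flasks(im,ci):
    if c[0]<370:print('orange',c.round(1),st,'stop',w.round(1),a,'L',onz(ci,*w,.087)[:2].round(4),'S',onz(ci,*w,.073)[:2].round(4),'seatedL',onz(ci,*w,.163)[:2].round(4),'S',onz(ci,*w,.149)[:2].round(4))
E
```

```text
tool_pos: [0.4775, -0.0161, 0.1323]
wrist_force: [0.9, 0.4, -0.8]
width: 0.246
tool_pos: [0.4768, -0.016, 0.1319]
wrist_force: [0.1, -0.8, 0.0]
width: 0.6
t 21.4 pos [ 0.4913 -0.2731  0.2401] yaw 1.5686 tilt [-0.0017 -0.004  -1.    ] tool delta [-0.1026  0.0061  0.0905] turn -0.0022 W 0.599 F 0.0
orange [196.4 213.4] [185, 202, 23, 23, 371] stop [192.2 200.7] 85 L [ 0.4106 -0.3644] S [ 0.3984 -0.3705] seatedL [ 0.4768 -0.3315] S [ 0.4646 -0.3375]
orange [185.8 237.2] [174, 226, 23, 22, 370] stop [180.4 225. ] 98 L [ 0.499  -0.3763] S [ 0.488  -0.3825] seatedL [ 0.5586 -0.3424] S [ 0.5476 -0.3486]
orange [179.1 266.5] [169, 257, 20, 19, 260] stop [174.6 256.1] 78 L [ 0.6012 -0.366 ] S [ 0.5916 -0.3721] seatedL [ 0.6532 -0.3329] S [ 0.6436 -0.339 ]
```

```bash
python3 jog.py '[[[-0.05, 0.003, 0.03], 0], [[-0.048, 0.003, 0.03], 0], [[0, 0, 0.03], 0], [[0, 0, 0], 0]]' >/dev/null; python3 look.py .497 -.376 .067 .091
```

```text
t 21.95 pos [ 0.4963 -0.3627  0.1492] yaw 1.5705 tilt [-0.0044  0.0036 -1.    ] tool delta [-0.0136  0.001   0.0822] turn -0.0003 W 0.598 F 0.0
exp [332. 300.] blob [329.9 298.1] [303, 270, 55, 57, 2426] [ 0.4958 -0.3765]
```

```bash
python3 jog.py '[[[-0.014, 0, 0.025], 0], [[0, 0, 0.025], 0], [[0, 0, 0.025], 0], [[0, 0, 0.006], 0], [[0, 0, 0], 0]]' >/dev/null; python3 -c "
from h import *
plan([.496,-.3765,.067])"
```

```text
t 22.57 pos [ 0.4986 -0.3779  0.072 ] yaw 1.5716 tilt [ 8.e-04 -6.e-04 -1.e+00] tool delta [ 0.0014 -0.0026  0.005 ] turn 0.0008 W 0.6 F 0.0
```

```bash
python3 jog.py '[[[0.001, -0.002, 0.005], 0], [[0, 0, 0], 0]]' |sed -n 2p;  python3 jog.py '[[[0, 0, 0], 0], [[0, 0, 0], 0], [[0, 0, 0], 0], [[0, 0, 0], 0]]' 0 80|sed -n '2p;5,6p'; python3 jog.py '[[[0, 0, -0.05], 0], [[0, 0, -0.05], 0], [[0, 0, -0.05], 0], [[0, 0, -0.05], 0], [[0, 0, -0.01], 0]]'|sed -n '2p;5,6p'; python3 jog.py '[[[0.048, -0.002, 0], 0], [[0.048, -0.002, 0], 0], [[0.048, -0.002, 0], 0], [[0.048, -0.002, 0], 0], [[0.048, -0.002, 0], 0]]'|sed -n '2p;5,6p';python3 jog.py '[[[0.048, -0.002, 0], 0], [[0.048, -0.002, 0], 0], [[0.048, -0.002, 0], 0], [[0.048, -0.002, 0], 0], [[0, 0, 0], 0]]'|sed -n '2p;5,6p'; python3 -c "
from h import *
plan([.4747,.0606,.143])"
```

```text
tool_pos: [0.4961, -0.3771, 0.0666]
tool_pos: [0.4965, -0.3775, 0.0668]
width: 0.289
grip_force: 78.3
tool_pos: [0.4974, -0.3783, 0.2801]
width: 0.302
grip_force: 79.0
tool_pos: [0.4844, -0.1352, 0.2732]
width: 0.298
grip_force: 79.0
tool_pos: [0.4763, 0.0577, 0.2734]
width: 0.3
grip_force: 79.0
t 25.2 pos [0.4763 0.0577 0.2734] yaw 1.5755 tilt [-4.3e-03  7.0e-04 -1.0e+00] tool delta [ 0.0029 -0.001   0.1304] turn 0.0047 W 0.3 F 79.0
```

```bash
python3 jog.py '[[[0.001, 0, 0.03], 0.004], [[0, 0, 0.03], 0], [[0, 0, 0.03], 0], [[0, 0, 0.027], 0], [[0, 0, 0], 0]]'|sed -n '2p;4,5p'; python3 jog.py '[[[0, 0, 0.005], 0], [[0, 0, 0.003], 0], [[0, 0, 0], 0]]'|sed -n '2p;4,5p'
```

```text
tool_pos: [0.4745, 0.0548, 0.1549]
wrist_force: [-0.7, -0.4, -1.5]
width: 0.295
tool_pos: [0.4784, 0.0559, 0.1516]
wrist_force: [-0.5, 0.4, -1.6]
width: 0.296
```

```bash
python3 jog.py '[[[0.003, -0.002, 0.002], 0], [[0.001, 0, 0.004], 0], [[0, 0, 0.003], 0], [[0, 0, 0], 0]]'|sed -n '2p;4,5p'
```

```text
tool_pos: [0.4756, 0.0599, 0.1431]
wrist_force: [-5.0, 0.3, 8.2]
width: 0.297
```

Contact is felt at the expected height. I'll release and go for F.

```bash
python3 jog.py '[[[0, 0, 0], 0], [[0, 0, 0], 0], [[0, 0, 0], 0]]' 0.6|sed -n '2p;4,5p'; python3 jog.py '[[[0, 0, -0.04], 0], [[0, 0, -0.04], 0], [[0, 0, -0.03], 0], [[0, 0, 0], 0]]' >/dev/null
python3 jog.py '[[[-0.048, 0.013, 0], 0], [[-0.048, 0.013, 0], 0], [[-0.048, 0.013, 0], 0], [[-0.048, 0.013, 0], 0], [[-0.048, 0.013, 0], 0]]' >/dev/null
python3 jog.py '[[[-0.048, 0.013, 0], 0], [[-0.048, 0.013, 0], 0], [[-0.048, 0.013, 0.03], 0], [[-0.048, 0.011, 0.03], 0], [[0, 0, 0.03], 0]]' >/dev/null
python3 jog.py '[[[0, 0, 0], 0], [[0, 0, 0], 0]]' >/dev/null
python3 look.py .590 -.372 .055 .077
python3 - <<'E'
from h import *
im,ci=snap('scene')
for c,st,w,a in flasks(im,ci):
    if c[0]<370:print('orange',c.round(1),st,'stop',w.round(1),a,'L',onz(ci,*w,.087)[:2].round(4),'S',onz(ci,*w,.073)[:2].round(4))
E
```

```text
tool_pos: [0.476, 0.0599, 0.1419]
wrist_force: [-0.4, -0.5, -0.4]
width: 0.6
t 29.12 pos [ 0.5899 -0.3723  0.1631] yaw 1.5675 tilt [ 1.3e-03 -8.0e-04 -1.0e+00] tool delta [ 0.0004 -0.      0.1081] turn -0.0033 W 0.602 F 0.0
exp [329. 255.] blob [295.9 206.5] [274, 184, 44, 46, 1588] [ 0.572 -0.345]
orange [196.4 213.4] [185, 202, 23, 23, 372] stop [192.2 200.7] 85 L [ 0.4106 -0.3644] S [ 0.3984 -0.3705]
orange [343.2 219.4] [332, 211, 23, 19, 301] stop [332.9 213.5] 1826 L [0.4349 0.0314] S [0.4231 0.0308]
orange [314.1 222.2] [305, 214, 19, 17, 229] stop [332.9 213.5] 1826 L [0.4349 0.0314] S [0.4231 0.0308]
orange [343.  244.5] [331, 234, 24, 22, 395] stop [332.9 213.5] 1826 L [0.4349 0.0314] S [0.4231 0.0308]
orange [191.9 261.6] [182, 252, 19, 18, 219] stop [186.7 251.5] 79 L [ 0.5847 -0.338 ] S [ 0.5749 -0.3437]
```

F has been knocked to about (.5725,-.3447), and both views agree. I'll re-centre on it.

```bash
python3 jog.py '[[[0.014, -0.009, 0], 0], [[0.014, -0.009, 0.01], 0], [[0, 0, 0], 0], [[0, 0, 0], 0]]' >/dev/null; python3 look.py .5725 -.3447 .055 .077
```

```text
t 29.73 pos [ 0.572  -0.3447  0.1531] yaw 1.5671 tilt [ 0.0015 -0.0011 -1.    ] tool delta [0.0001 0.0004 0.0981] turn -0.0037 W 0.6 F 0.0
exp [328. 261.] blob [327.2 258. ] [306, 235, 44, 46, 1599] [ 0.572  -0.3446]
```

```bash
python3 jog.py '[[[0, 0, 0.03], -0.003], [[0, 0, 0.03], 0], [[0, 0, 0.03], 0], [[0, 0, 0.006], 0], [[0, 0, 0], 0]]' >/dev/null; python3 -c "
from h import *
plan([.572,-.3446,.055])"
```

```text
t 30.35 pos [ 0.5717 -0.3449  0.0563] yaw 1.5696 tilt [ 2.e-04 -2.e-04 -1.e+00] tool delta [0.0003 0.0003 0.0013] turn -0.0012 W 0.603 F 0.0
```

```bash
python3 jog.py '[[[0, 0, 0], 0], [[0, 0, 0], 0], [[0, 0, 0], 0], [[0, 0, 0], 0]]' 0 80|sed -n '2p;5,6p'; python3 jog.py '[[[0, 0, -0.05], 0], [[0, 0, -0.05], 0], [[0, 0, -0.05], 0], [[0, 0, -0.05], 0], [[0, 0, -0.01], 0]]'|sed -n '2p;5,6p'; python3 jog.py '[[[0.0475, -0.0027, 0], 0], [[0.0475, -0.0027, 0], 0], [[0.0475, -0.0027, 0], 0], [[0.0475, -0.0027, 0], 0], [[0.0475, -0.0027, 0], 0]]'|sed -n '2p;5,6p';python3 jog.py '[[[0.0475, -0.0027, 0], 0], [[0.0475, -0.0027, 0], 0], [[0, 0, 0], 0], [[0, 0, 0], 0]]'|sed -n '2p;5,6p'; python3 -c "
from h import *
plan([.5534,-.0125,.132])"
```

```text
tool_pos: [0.5728, -0.3454, 0.0582]
width: 0.244
grip_force: 78.1
tool_pos: [0.5732, -0.3457, 0.2715]
width: 0.246
grip_force: 78.4
tool_pos: [0.5568, -0.1052, 0.264]
width: 0.244
grip_force: 78.5
tool_pos: [0.5521, -0.012, 0.2647]
width: 0.247
grip_force: 78.5
t 32.6 pos [ 0.5521 -0.012   0.2647] yaw 1.5707 tilt [-2.1e-03 -5.0e-04 -1.0e+00] tool delta [-0.0005  0.0016  0.1326] turn -0.0001 W 0.247 F 78.5
```

```bash
python3 jog.py '[[[-0.001, 0.001, 0.03], 0], [[0, 0, 0.03], 0], [[0, 0, 0.03], 0], [[0, 0, 0.027], 0], [[0, 0, 0], 0]]'|sed -n '2p;4,5p'; python3 jog.py '[[[0, 0, 0.002], 0], [[0, 0, 0.002], 0], [[0, 0, 0], 0]]'|sed -n '2p;4,5p'
```

```text
tool_pos: [0.5512, -0.0142, 0.1457]
wrist_force: [-0.8, 0.3, -0.6]
width: 0.242
tool_pos: [0.5545, -0.0131, 0.146]
wrist_force: [-0.3, -0.4, -0.9]
width: 0.238
```

```bash
python3 jog.py '[[[0, -0.001, 0.004], 0], [[0, 0, 0.005], 0], [[0, 0, 0.003], 0], [[0, 0, 0], 0]]'|sed -n '2p;4,5p'
```

```text
tool_pos: [0.5539, -0.0132, 0.134]
wrist_force: [0.6, -0.5, 4.2]
width: 0.246
```

```bash
python3 jog.py '[[[0, 0, 0], 0], [[0, 0, 0], 0], [[0, 0, 0], 0]]' 0.6|sed -n '2p;4,5p'; python3 jog.py '[[[0, 0, -0.04], 0], [[0, 0, -0.04], 0], [[0, 0, -0.03], 0], [[0, 0, 0], 0]]' >/dev/null
python3 jog.py '[[[-0.05, -0.02, 0], 0], [[-0.05, -0.02, 0], 0], [[-0.05, -0.02, 0], 0], [[-0.05, -0.02, 0], 0], [[-0.05, -0.02, 0], 0]]' >/dev/null
python3 jog.py '[[[-0.05, -0.02, 0.02], 0], [[-0.05, -0.022, 0.03], 0], [[0, 0, 0.03], 0], [[0, 0, 0], 0], [[0, 0, 0], 0]]' >/dev/null
python3 look.py .409 -.364 .067 .091
python3 - <<'E'
from h import *
im,ci=snap('scene')
print('jar',onz(ci,194,192,0.0)[:2],onz(ci,192,167,.1)[:2])
for c,st,w,a in flasks(im,ci):
    if c[0]<250:print('orange',c.round(1),st,'stop',w.round(1),a,'L',onz(ci,*w,.087)[:2].round(4),'S',onz(ci,*w,.073)[:2].round(4))
E
```

```text
tool_pos: [0.5523, -0.0128, 0.1325]
wrist_force: [0.3, 0.2, -0.3]
width: 0.604
t 36.27 pos [ 0.4112 -0.3626  0.1638] yaw 1.5709 tilt [ 9.e-04 -8.e-04 -1.e+00] tool delta [-0.0013 -0.0023  0.0968] turn 0.0001 W 0.604 F 0.0
exp [324. 266.] blob [321.4 265.7] [296, 239, 52, 54, 2206] [ 0.4074 -0.3653]
jar [ 0.29874781 -0.4051721 ] [ 0.29081564 -0.39074937]
orange [29.7 66.9] [21, 62, 17, 15, 100] stop [70.9 22.9] 3952 L [-0.5482 -1.1204] S [-0.5736 -1.1369]
orange [196.4 213.5] [185, 202, 23, 23, 375] stop [192.2 200.7] 85 L [ 0.4106 -0.3644] S [ 0.3984 -0.3705]
```

```bash
python3 jog.py '[[[-0.002, -0.003, 0.03], 0], [[0, 0, 0.03], 0], [[0, 0, 0.03], 0], [[0, 0, 0.005], 0], [[0, 0, 0], 0]]' >/dev/null; python3 -c "
from h import *
plan([.408,-.365,.067])"
```

```text
t 36.95 pos [ 0.4083 -0.365   0.0691] yaw 1.5706 tilt [ 0.001 -0.001 -1.   ] tool delta [ 0.     -0.0003  0.0021] turn -0.0002 W 0.599 F 0.0
```

```bash
python3 jog.py '[[[0, 0, 0.002], 0], [[0, 0, 0], 0]]' >/dev/null; python3 jog.py '[[[0, 0, 0], 0], [[0, 0, 0], 0], [[0, 0, 0], 0], [[0, 0, 0], 0]]' 0 80|sed -n '2p;5,6p'; python3 jog.py '[[[0, 0, -0.05], 0], [[0, 0, -0.05], 0], [[0, 0, -0.05], 0], [[0, 0, -0.05], 0], [[0, 0, -0.01], 0]]'|sed -n '2p;5,6p'; python3 jog.py '[[[0.043, 0.022, 0], 0], [[0.043, 0.022, 0], 0], [[0.043, 0.022, 0], 0], [[0.043, 0.022, 0], 0], [[0.043, 0.022, 0], 0]]'|sed -n '2p;5,6p';python3 jog.py '[[[0.043, 0.022, 0], 0], [[0.043, 0.022, 0], 0], [[0.043, 0.022, 0], 0], [[0.043, 0.022, 0], 0], [[0.043, 0.02, 0], 0]]'|sed -n '2p;5,6p';python3 jog.py '[[[0, 0, 0], 0], [[0, 0, 0], 0]]'|sed -n '2p;5,6p'; python3 -c "
from h import *
plan([.6265,.0664,.143])"
```

```text
tool_pos: [0.408, -0.3654, 0.0668]
width: 0.296
grip_force: 78.3
tool_pos: [0.4088, -0.3662, 0.2798]
width: 0.295
grip_force: 79.2
tool_pos: [0.5169, -0.1481, 0.2731]
width: 0.293
grip_force: 79.2
tool_pos: [0.6252, 0.0664, 0.2727]
width: 0.301
grip_force: 79.2
tool_pos: [0.6247, 0.0648, 0.2735]
width: 0.295
grip_force: 79.3
t 39.83 pos [0.6247 0.0648 0.2735] yaw 1.5705 tilt [-4.2e-03 -9.0e-04 -1.0e+00] tool delta [0.0017 0.0024 0.1305] turn -0.0003 W 0.295 F 79.3
```

```bash
python3 jog.py '[[[0.002, 0.001, 0.03], 0], [[0, 0, 0.03], 0], [[0, 0, 0.03], 0], [[0, 0, 0.025], 0], [[0, 0, 0], 0]]'|sed -n '2p;4,5p'; python3 jog.py '[[[0, 0, 0.002], 0], [[0, 0, 0.002], 0], [[0, 0, 0], 0]]'|sed -n '2p;4,5p'
```

```text
tool_pos: [0.6238, 0.0653, 0.1575]
wrist_force: [-0.6, 0.4, -1.6]
width: 0.294
tool_pos: [0.6275, 0.0669, 0.1581]
wrist_force: [0.4, -0.0, -2.6]
width: 0.299
```

```bash
python3 -c "
from h import *
plan([.6265,.0664,.143])"
```

```text
t 40.83 pos [0.6275 0.0669 0.1581] yaw 1.5697 tilt [ 1.7e-03  1.0e-04 -1.0e+00] tool delta [-0.0005 -0.001   0.0151] turn -0.0011 W 0.299 F 79.2
```

```bash
python3 jog.py '[[[0, 0, 0.007], 0], [[0, 0, 0.005], 0], [[0, 0, 0.003], 0], [[0, 0, 0], 0]]'|sed -n '2p;4,5p'
```

```text
tool_pos: [0.6268, 0.0668, 0.1427]
wrist_force: [-3.3, -1.2, 4.1]
width: 0.298
```

```bash
python3 jog.py '[[[0, 0, 0], 0], [[0, 0, 0], 0], [[0, 0, 0], 0]]' 0.6|sed -n '2p;4,5p'; python3 jog.py '[[[0, 0, -0.04], 0], [[0, 0, -0.04], 0], [[0, 0, -0.04], 0], [[0, 0, -0.04], 0]]' >/dev/null
python3 jog.py '[[[-0.04, -0.02, 0], 0], [[-0.04, -0.02, 0], 0], [[-0.03, -0.02, 0], 0], [[0, 0, 0], 0], [[0, 0, 0], 0]]' >/dev/null
python3 - <<'E'
from h import *
plan([.56,-.05,.28])
im,ci=snap('wrist','w9.png')
for n,p in dict(L1=(.4747,.0606,.167),L2=(.5506,.0635,.167),L3=(.6265,.0664,.167),S1=(.4775,-.0154,.153),S2=(.5534,-.0125,.153),S3=(.6294,-.0096,.153)).items():
    u=proj(ci,p); cv2.circle(im,tuple(u.astype(int)),2,(255,0,0),-1); print(n,u.round())
sc,cs=snap('scene'); side,_=snap('side')
v=np.zeros((600,800,3),np.uint8); v[:480,:640]=im
cv2.imwrite('pics/w9.png',im[:,:,::-1]); np.save('sc.npy',sc);np.save('side.npy',side)
E
```

```text
tool_pos: [0.6269, 0.0671, 0.1418]
wrist_force: [-0.1, -0.5, -0.2]
width: 0.601
t 42.83 pos [ 0.5671 -0.0427  0.3021] yaw 1.5694 tilt [ 7.e-04  5.e-04 -1.e+00] tool delta [-0.0073 -0.0071  0.0221] turn -0.0014 W 0.601 F 0.0
L1 [175.  68.]
L2 [299.  61.]
L3 [425.  57.]
S1 [197. 186.]
S2 [307. 182.]
S3 [418. 178.]
```

View pics/w9.png

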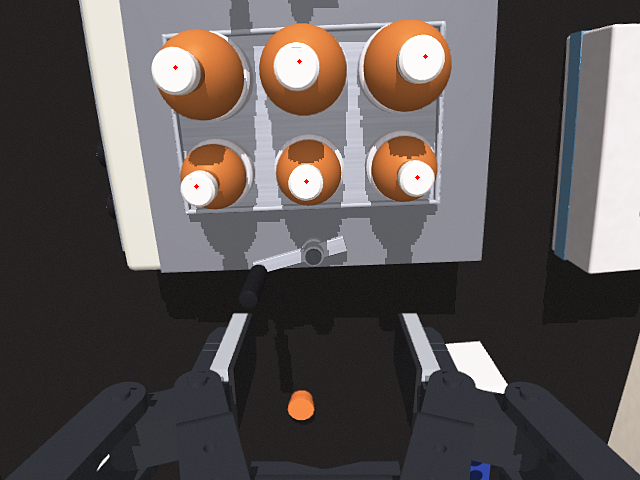

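All six flasks stand upright in their own bowls, with the predicted stopper points (red) falling on the stoppers, so the shaker frame holds. Now the cover.

```bash
python3 jog.py '[[[0.045, -0.007, 0], 0], [[0.045, -0.007, 0], 0], [[0.045, -0.007, 0], 0], [[0.045, -0.007, 0], 0], [[0.045, -0.007, 0], 0]]' 0.6 >/dev/null; python3 jog.py '[[[0.045, -0.007, 0], 0], [[0.045, -0.007, 0], 0], [[0.045, -0.007, 0], 0], [[0.045, -0.007, 0], 0]]' >/dev/null;python3 jog.py '[[[0, 0, 0], 0], [[0, 0, 0], 0], [[0, 0, 0], 0]]' >/dev/null
python3 - <<'E'
from h import *
plan([.505,.366,.3])
im,ci=snap('wrist','w10.png')
sc=np.load('sc.npy');cs=bot.camera_info('scene')
def bar(img,roi,name,ci):
    x0,y0,x1,y1=roi; g=cv2.cvtColor(img,cv2.COLOR_RGB2GRAY)[y0:y1,x0:x1]
    m=(g<45).astype(np.uint8); n,l,st,c=cv2.connectedComponentsWithStats(m)
    for i in range(1,n):
        if st[i,4]>60:
            r=cv2.minAreaRect(np.argwhere(l==i)[:,::-1].astype(np.float32)); print(name,(np.array(r[0])+[x0,y0]).round(1),np.round(r[1],1),round(r[2],1),onz(ci,r[0][0]+x0,r[0][1]+y0,.136)[:2].round(4))
bar(sc,(430,215,492,240),'scene',cs)
bar(im,(250,120,400,420),'wrist',ci)
print(proj(ci,[.505,.318,.136]),proj(ci,[.502,.414,.136]))
E
```

```text
t 44.48 pos [0.5044 0.3614 0.3019] yaw 1.5691 tilt [-1.e-04 -4.e-04 -1.e+00] tool delta [0.0046 0.0006 0.0019] turn -0.0017 W 0.601 F 0.0
wrist [317.2 206.5] [ 16.2 143.1] 0.9 [0.4975 0.3701]
wrist [324.5 339.5] [ 87. 149.] 90.0 [0.5027 0.2586]
[327.40284868 272.26499624] [323.25858647 145.80252553]
```

View pics/w10.png

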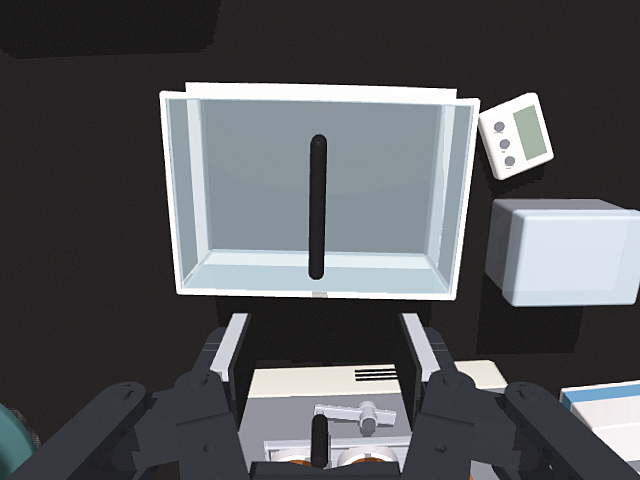

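The bar handle is at (317,206) and vertical in the image. The top corners of the cover are at (161,92), (479,99), (456,299) and (177,293).

Run:
```python
from h import *
ci=bot.camera_info('wrist')
c=[onz(ci,*p,.106)[:2] for p in((162,92),(479,99),(456,299),(177,293))]
print(np.round(c,4),np.mean(c,0).round(4))
print([round(float(np.arctan2(*(b-a)[::-1])),4) for a,b in((c[0],c[1]),(c[3],c[2]),(c[3],c[0]),(c[2],c[1]))],np.linalg.norm(c[1]-c[0]),np.linalg.norm(c[2]-c[1]))
im=cv2.imread('pics/w10.png',0)
r=[]
for v in range(145,270,5):
    x=np.where(im[v,295:340]<45)[0]+295; r.append(onz(ci,x.mean(),v,.139)[:2])
r=np.array(r);k=np.polyfit(r[:,1],r[:,0],1);print('bar dx/dy',k[0])
print([onz(ci,317,v,.136)[:2] for v in(135,279)])
plan([.4975,.3695,.12],np.pi/2-k[0])
```

```text
[[0.3802 0.4522]
 [0.6201 0.4466]
 [0.6177 0.2803]
 [0.3742 0.2862]] [0.498  0.3663]
[-0.0233, -0.0244, 1.5346, 1.5561] 0.2400069156793639 0.1663377508393946
bar dx/dy 0.02647152664292531
[array([0.49776913, 0.42134123]), array([0.49700262, 0.31219851])]
t 44.52 pos [0.5045 0.3612 0.302 ] yaw 1.5687 tilt [ 1.e-04 -2.e-04 -1.e+00] tool delta [ 0.0083 -0.007   0.182 ] turn 0.0243 W 0.602 F 0.0
```

```bash
python3 jog.py '[[[0.005, -0.0065, 0], 0.023], [[0, 0, 0.04], 0], [[0, 0, 0.04], 0], [[0, 0, 0.03], 0], [[0, 0, 0], 0]]' >/dev/null;python3 jog.py '[[[0, 0, 0], 0], [[0, 0, 0], 0]]' >/dev/null; python3 -c "
from h import *
plan([.4978,.3665,.117],1.546)"
```

```text
t 45.4 pos [0.4989 0.3679 0.1944] yaw 1.5465 tilt [ 0.0032  0.0022 -1.    ] tool delta [-0.0016 -0.0013  0.0774] turn 0.0005 W 0.599 F 0.0
```

```bash
python3 jog.py '[[[-0.0015, -0.001, 0.03], 0], [[0, 0, 0.03], 0], [[0, 0, 0.012], 0], [[0, 0, 0], 0], [[0, 0, 0], 0]]' >/dev/null; python3 -c "
from h import *
plan([.4978,.3665,.117],1.546)"
```

```text
t 46.02 pos [0.4977 0.3664 0.1218] yaw 1.5468 tilt [ 0.0023  0.0016 -1.    ] tool delta [0.0001 0.     0.0048] turn 0.0008 W 0.604 F 0.0
```

```bash
python3 jog.py '[[[0, 0, 0.005], 0], [[0, 0, 0], 0]]' |sed -n 2p; python3 jog.py '[[[0, 0, 0], 0], [[0, 0, 0], 0], [[0, 0, 0], 0], [[0, 0, 0], 0]]' 0 115|sed -n '2p;4,6p'; python3 jog.py '[[[0, 0, -0.02], 0], [[0, 0, -0.03], 0], [[0, 0, -0.04], 0], [[0, 0, -0.04], 0], [[0, 0, -0.04], 0]]'|sed -n '2p;4,6p';python3 jog.py '[[[0, 0, -0.03], 0], [[0, 0, -0.02], 0], [[0, 0, 0], 0], [[0, 0, 0], 0]]'|sed -n '2p;4,6p'; python3 -c "
from h import *
plan([.5515,.025,.33],1.609)"
```

```text
tool_pos: [0.4967, 0.3657, 0.1152]
tool_pos: [0.497, 0.3657, 0.1155]
wrist_force: [0.2, -0.7, 1.6]
width: 0.099
grip_force: 112.2
tool_pos: [0.4959, 0.3653, 0.2862]
wrist_force: [0.5, 0.4, -4.1]
width: 0.104
grip_force: 112.6
tool_pos: [0.4959, 0.3652, 0.3331]
wrist_force: [-0.3, 0.2, -4.6]
width: 0.099
grip_force: 112.8
t 47.9 pos [0.4959 0.3652 0.3331] yaw 1.5468 tilt [-0.0026 -0.0017 -1.    ] tool delta [-0.3387  0.0638  0.0035] turn -0.0622 W 0.099 F 112.8
```

```bash
python3 jog.py '[[[-0.03, 0.006, 0], -0.01], [[-0.043, 0.008, 0], -0.01], [[-0.043, 0.008, 0], -0.01], [[-0.043, 0.008, 0], -0.01], [[-0.043, 0.008, 0], -0.01]]' |sed -n '2p;5,6p'; python3 jog.py '[[[-0.043, 0.008, 0], -0.01], [[-0.043, 0.008, 0], -0.002], [[-0.04, 0.008, 0], 0], [[0, 0, 0], 0]]'|sed -n '2p;5,6p';python3 jog.py '[[[0, 0, 0], 0], [[0, 0, 0], 0], [[0, 0, 0], 0]]' >/dev/null; python3 -c "
from h import *
plan([.5515,.0242,.19],1.609)"
```

```text
tool_pos: [0.5332, 0.162, 0.3325]
width: 0.098
grip_force: 112.6
tool_pos: [0.5617, 0.0356, 0.3325]
width: 0.103
grip_force: 112.7
t 49.4 pos [0.562  0.0394 0.3347] yaw 1.6103 tilt [-4.e-04  2.e-04 -1.e+00] tool delta [-0.0148 -0.011   0.1447] turn 0.0013 W 0.099 F 112.7
```

```bash
python3 jog.py '[[[-0.008, -0.006, 0], 0.001], [[-0.007, -0.005, 0.02], 0], [[0, 0, 0.03], 0], [[0, 0, 0.03], 0], [[0, 0, 0], 0]]' |sed -n '2p;5,6p';python3 jog.py '[[[0, 0, 0], 0], [[0, 0, 0], 0]]' >/dev/null; python3 -c "
from h import *
plan([.5515,.0242,.1875],1.609)"
```

```text
tool_pos: [0.5492, 0.0228, 0.252]
width: 0.099
grip_force: 112.7
t 50.27 pos [0.553  0.023  0.2572] yaw 1.6079 tilt [ 3.5e-03 -1.0e-04 -1.0e+00] tool delta [ 0.0013 -0.0017  0.0697] turn -0.0011 W 0.102 F 112.7
```

```bash
python3 jog.py '[[[0.001, -0.001, 0.02], -0.001], [[0, 0, 0.015], 0], [[0, 0, 0.008], 0], [[0, 0, 0], 0], [[0, 0, 0], 0]]' |sed -n '2p;4,6p'; python3 jog.py '[[[0, 0, 0], 0], [[0, 0, 0], 0]]' >/dev/null; python3 -c "
from h import *
plan([.5515,.0242,.1875],1.609)"
```

```text
tool_pos: [0.5511, 0.024, 0.2123]
wrist_force: [0.2, -0.1, -4.2]
width: 0.104
grip_force: 112.7
t 51.15 pos [0.5512 0.024  0.2126] yaw 1.6087 tilt [ 0.0011  0.     -1.    ] tool delta [0.0002 0.0003 0.0251] turn -0.0003 W 0.099 F 112.7
```

```bash
python3 jog.py '[[[0, 0, 0.008], 0], [[0, 0, 0.006], 0], [[0, 0, 0], 0], [[0, 0, 0], 0]]' |sed -n '2p;4,6p'; python3 jog.py '[[[0, 0, 0.004], 0], [[0, 0, 0.003], 0], [[0, 0, 0], 0]]' |sed -n '2p;4,6p'
```

```text
tool_pos: [0.5507, 0.024, 0.1978]
wrist_force: [0.7, 0.7, -5.5]
width: 0.103
grip_force: 112.7
tool_pos: [0.5504, 0.024, 0.1905]
wrist_force: [-0.2, 0.4, -4.9]
width: 0.101
grip_force: 112.7
```

```bash
python3 jog.py '[[[0, 0, 0.002], 0], [[0, 0, 0.002], 0], [[0, 0, 0], 0]]' |sed -n '2p;4,6p'; python3 jog.py '[[[0, 0, 0.001], 0], [[0, 0, 0], 0]]' |sed -n '2p;4,6p'
```

```text
tool_pos: [0.551, 0.024, 0.1874]
wrist_force: [-0.1, -0.3, -1.8]
width: 0.098
grip_force: 113.4
tool_pos: [0.551, 0.024, 0.1874]
wrist_force: [-4.3, -0.7, 5.6]
width: 0.103
grip_force: 113.8
```

The cover has come down past the rib to deck height (TCP z .1874, expected .1875). Releasing it, then the left clamp.

```bash
python3 jog.py '[[[0, 0, 0], 0], [[0, 0, 0], 0], [[0, 0, 0], 0]]' 0.5|sed -n '2p;4,5p'; python3 jog.py '[[[0, 0, -0.03], 0], [[0, 0, -0.03], 0], [[0, 0, -0.02], 0], [[0, 0, 0], 0]]' >/dev/null; python3 jog.py '[[[0.037, -0.017, 0], 0], [[0.037, -0.017, 0], 0], [[0.037, -0.016, 0], 0], [[0, 0, 0], 0], [[0, 0, 0], 0]]' >/dev/null
python3 - <<'E'
from h import *
plan([.4972,.135,.1193],1.609)
im,ci=snap('wrist','w11.png');np.save('w11.npy',im)
for z in(.152,.094):print(proj(ci,[.4972,.135,z]).round(1))
g=cv2.cvtColor(im,cv2.COLOR_RGB2GRAY);e=proj(ci,[.4972,.135,.14]).astype(int)
y0,x0=max(e[1]-70,0),e[0]-60
n,l,st,c=cv2.connectedComponentsWithStats((g[y0:e[1]+70,x0:e[0]+60]<50).astype(np.uint8))
for i in range(1,n):
    if st[i,4]>100: print((st[i,:2]+[x0,y0]).tolist(),st[i,2:].tolist(),(c[i]+[x0,y0]).round(1))
E
```

```text
tool_pos: [0.551, 0.024, 0.186]
wrist_force: [-0.3, -0.9, -0.5]
width: 0.503
t 54.15 pos [0.4963 0.1326 0.2648] yaw 1.6095 tilt [-1.4e-03 -9.0e-04 -1.0e+00] tool delta [0.0024 0.0012 0.1455] turn 0.0005 W 0.503 F 0.0
[328.8 236.2]
[328.2 213.3]
[268, 160] [120, 20, 1867] [329.4 167.4]
[318, 195] [24, 41, 798] [329.1 215.4]
```

```bash
python3 jog.py '[[[0.006, 0.001, 0.03], 0], [[0, 0, 0.04], 0], [[0, 0, 0.04], 0], [[0, 0, 0.027], 0], [[0, 0, 0], 0]]' |sed -n '2p;4,6p'; python3 jog.py '[[[0, 0, 0], 0], [[0, 0, 0], 0]]' >/dev/null; python3 -c "
from h import *
plan([.497,.139,.1193],1.609)"
```

```text
tool_pos: [0.4954, 0.1374, 0.126]
wrist_force: [0.2, 0.2, -0.4]
width: 0.5
grip_force: 0.0
t 55.08 pos [0.499  0.1391 0.1308] yaw 1.6083 tilt [ 3.2e-03  7.0e-04 -1.0e+00] tool delta [-0.     -0.002   0.0115] turn -0.0007 W 0.506 F 0.0
```

```bash
python3 jog.py '[[[0, -0.002, 0.01], 0], [[0, 0, 0], 0], [[0, 0, 0], 0]]' |sed -n '2p;4,5p'; python3 jog.py '[[[0, 0, 0], 0], [[0, 0, 0], 0], [[0, 0, 0], 0], [[0, 0, 0], 0]]' 0 30|sed -n '2p;4,6p'
```

```text
tool_pos: [0.4952, 0.139, 0.1189]
wrist_force: [-0.1, 0.5, 0.7]
width: 0.501
tool_pos: [0.4988, 0.139, 0.1197]
wrist_force: [9.3, -0.9, -5.6]
width: 0.178
grip_force: 30.2
```

```bash
python3 jog.py '[[[0.0129, 0.0017, 0], 0], [[0.0121, 0.005, 0], 0], [[0.0104, 0.0079, 0], 0], [[0, 0, 0], 0]]'|sed -n '2p;4,6p';  python3 jog.py '[[[0.0079, 0.0104, 0], 0], [[0.005, 0.0121, 0], 0], [[0.0017, 0.0129, 0], 0], [[0, 0, 0], 0], [[0, 0, 0], 0]]'|sed -n '2p;4,6p'; python3 -c "
from h import *
plan([.5453,.1869,.1193],1.609)"
```

```text
tool_pos: [0.5126, 0.1736, 0.1197]
wrist_force: [9.7, -6.7, -4.0]
width: 0.177
grip_force: 30.5
tool_pos: [0.544, 0.1932, 0.1197]
wrist_force: [-1.0, 6.6, 0.0]
width: 0.174
grip_force: 30.8
t 57.08 pos [0.544  0.1932 0.1197] yaw 1.6081 tilt [ 0.0012  0.0041 -1.    ] tool delta [-0.0064  0.001   0.0004] turn -0.0009 W 0.174 F 30.8
```

```bash
python3 jog.py '[[[-0.002, 0.003, 0], 0], [[-0.002, 0.003, 0], 0], [[0, 0.002, 0], 0], [[0, 0, 0], 0]]'|sed -n '2p;4,6p'; python3 jog.py '[[[0, 0.002, 0], 0], [[0, 0.002, 0], 0], [[0, 0, 0], 0]]'|sed -n '2p;4,6p'
```

```text
tool_pos: [0.5465, 0.193, 0.1196]
wrist_force: [-17.4, 18.4, 11.1]
width: 0.178
grip_force: 32.5
tool_pos: [0.5466, 0.1931, 0.1195]
wrist_force: [-28.0, 17.4, 18.5]
width: 0.176
grip_force: 34.7
```

The left lever is at its stop, with the force rising and no further motion. Relax, release, and on to the right clamp.

```bash
python3 jog.py '[[[0.003, -0.004, 0], 0], [[0, 0, 0], 0]]'|sed -n '2p;4p'; python3 jog.py '[[[0, 0, 0], 0], [[0, 0, 0], 0], [[0, 0, 0], 0]]' 0.5|sed -n '2p;4,5p'; python3 jog.py '[[[0, 0, -0.04], 0], [[0, 0, -0.05], 0], [[0, 0, -0.05], 0], [[0, 0, -0.01], 0]]' >/dev/null; python3 jog.py '[[[-0.045, -0.008, 0], 0], [[-0.045, -0.008, 0], 0], [[-0.045, -0.008, 0], 0], [[-0.045, -0.008, 0], 0], [[-0.045, -0.008, 0], 0]]' >/dev/null; python3 jog.py '[[[-0.045, -0.008, 0], 0], [[-0.01, -0.002, 0], 0], [[0, 0, 0], 0], [[0, 0, 0], 0]]' >/dev/null
python3 - <<'E'
from h import *
plan([.5055,-.092,.1193],1.609)
im,ci=snap('wrist')
P=[.5058,-.0888]
for z in(.152,.094):print(proj(ci,P+[z]).round(1))
g=cv2.cvtColor(im,cv2.COLOR_RGB2GRAY);e=proj(ci,P+[.14]).astype(int)
y0,x0=max(e[1]-70,0),e[0]-60
n,l,st,c=cv2.connectedComponentsWithStats((g[y0:e[1]+70,x0:e[0]+60]<50).astype(np.uint8))
for i in range(1,n):
    if st[i,4]>100: print((st[i,:2]+[x0,y0]).tolist(),st[i,2:].tolist(),(c[i]+[x0,y0]).round(1))
E
```

```text
tool_pos: [0.5464, 0.1931, 0.1194]
wrist_force: [-16.2, 8.8, 12.0]
tool_pos: [0.5519, 0.1899, 0.119]
wrist_force: [0.4, -0.1, -0.3]
width: 0.504
t 60.2 pos [ 0.5122 -0.0906  0.2685] yaw 1.6094 tilt [-6.e-04  8.e-04 -1.e+00] tool delta [-0.0012 -0.0067  0.1492] turn 0.0004 W 0.5 F 0.0
[317.  235.1]
[318.4 212.8]
[257, 221] [120, 78, 8408] [316.6 263.4]
```

```bash
python3 jog.py '[[[-0.002, -0.0065, 0.03], 0], [[0, 0, 0.04], 0], [[0, 0, 0.04], 0], [[0, 0, 0.025], 0], [[0, 0, 0], 0]]' |sed -n '2p;4,6p'; python3 jog.py '[[[0, 0, 0], 0], [[0, 0, 0], 0]]' >/dev/null; python3 -c "
from h import *
plan([.5055,-.092,.1193],1.609)"
```

```text
tool_pos: [0.5038, -0.0922, 0.1315]
wrist_force: [0.4, -0.2, -0.2]
width: 0.503
grip_force: 0.0
t 61.12 pos [ 0.5072 -0.0938  0.1358] yaw 1.6094 tilt [ 3.2e-03 -7.0e-04 -1.0e+00] tool delta [ 0.0019 -0.0017  0.0165] turn 0.0004 W 0.498 F 0.0
```

```bash
python3 jog.py '[[[0.001, -0.001, 0.01], 0], [[0, 0, 0.005], 0], [[0, 0, 0], 0], [[0, 0, 0], 0]]' |sed -n '2p;4,5p'; python3 jog.py '[[[0, 0, 0], 0], [[0, 0, 0], 0], [[0, 0, 0], 0], [[0, 0, 0], 0]]' 0 30|sed -n '2p;4,6p'
```

```text
tool_pos: [0.5047, -0.0929, 0.1189]
wrist_force: [0.3, 0.2, -0.2]
width: 0.5
tool_pos: [0.5086, -0.0925, 0.1199]
wrist_force: [10.2, 2.5, -6.0]
width: 0.176
grip_force: 30.4
```

```bash
python3 jog.py '[[[-0.0129, 0.0017, 0], 0], [[-0.0121, 0.005, 0], 0], [[-0.0104, 0.0079, 0], 0], [[0, 0, 0], 0]]'|sed -n '2p;4,6p';  python3 jog.py '[[[-0.0079, 0.0104, 0], 0], [[-0.005, 0.0121, 0], 0], [[-0.0005, 0.0129, 0], 0], [[0, 0, 0], 0], [[0, 0, 0], 0]]'|sed -n '2p;4,6p'; python3 jog.py '[[[0.001, 0.003, 0], 0], [[0.001, 0.003, 0], 0], [[0, 0.002, 0], 0], [[0, 0, 0], 0]]'|sed -n '2p;4,6p'; python3 -c "
from h import *
plan([.5577,-.1369,.1193],1.609)"
```

```text
tool_pos: [0.5264, -0.124, 0.1201]
wrist_force: [16.6, 14.8, -6.2]
width: 0.178
grip_force: 31.0
tool_pos: [0.5573, -0.1395, 0.1199]
wrist_force: [0.6, 2.4, 5.0]
width: 0.177
grip_force: 31.6
tool_pos: [0.5594, -0.1396, 0.1198]
wrist_force: [-18.1, -4.4, 16.7]
width: 0.178
grip_force: 33.3
t 63.75 pos [ 0.5594 -0.1396  0.1198] yaw 1.6099 tilt [-0.0101 -0.0031 -0.9999] tool delta [ 0.0028 -0.0016  0.0005] turn 0.0009 W 0.178 F 33.3
```

```bash
python3 jog.py '[[[0, 0.002, 0], 0], [[0, 0.002, 0], 0], [[0, 0, 0], 0]]'|sed -n '2p;4p'; python3 jog.py '[[[0, -0.004, 0], 0], [[0, 0, 0], 0]]'|sed -n '2p;4p'; python3 jog.py '[[[0, 0, 0], 0], [[0, 0, 0], 0], [[0, 0, 0], 0]]' 0.5|sed -n '2p;4,5p'; python3 jog.py '[[[0, 0, -0.04], 0], [[0, 0, -0.05], 0], [[0, 0, -0.05], 0], [[0, 0, -0.04], 0]]' >/dev/null; python3 jog.py '[[[-0.045, 0, 0], 0], [[-0.045, 0, 0], 0], [[-0.045, 0, 0], 0], [[0, 0, 0], 0], [[0, 0, 0], 0]]' |sed -n 2p
python3 - <<'E'
from h import *
im,_=snap('scene'); sd,_=snap('side')
a=cv2.resize(im[180:330,250:410],(400,375),interpolation=cv2.INTER_CUBIC)
b=cv2.resize(sd[170:320,240:420],(400,333),interpolation=cv2.INTER_CUBIC)
v=np.zeros((375,800,3),np.uint8);v[:,:400]=a;v[:333,400:]=b
cv2.imwrite('pics/fin.png',v[:,:,::-1])
E
```

```text
tool_pos: [0.5596, -0.1397, 0.1196]
wrist_force: [-29.6, -6.8, 24.2]
tool_pos: [0.5594, -0.1396, 0.1198]
wrist_force: [-17.8, -5.3, 16.2]
tool_pos: [0.5645, -0.1373, 0.1186]
wrist_force: [0.2, 0.3, -0.3]
width: 0.505
tool_pos: [0.5696, -0.2719, 0.2984]
```

View pics/fin.png

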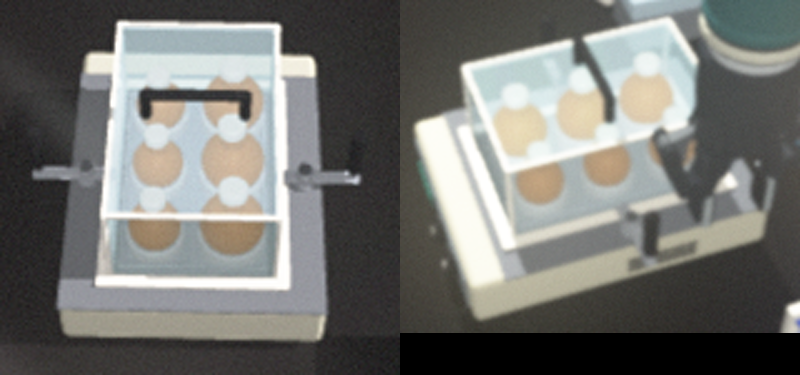

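The cover sits flat over all six flasks, and both levers stand straight out, left at (330,178) and right at (60,173). The arm is clear, so I'm handing in.

```bash
python3 -c "
from workcell import bot
print(bot.finish_job())"
```

```text
the job is handed in; nothing more can be done
None
```

I handed the job in at about 67 s on the robot's clock: all six amber flasks stand in bowls of their own size, the cover is flat on the deck and both clamps are closed to their stops; the final pictures agree, but no verdict came back.

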